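Lay the motors in the shipping cradle

ROBOT

A 6-joint arm with a two-finger parallel gripper is mounted at the origin on the work surface. World frame = base frame: x ahead of the robot, y to its left, z up, the work surface at z = 0. Lengths are in mm, angles in rad, forces in N, time in s.
With the tool pointing down it reaches from about 275 to 1000 mm from the base axis. Payload 8.4 kg.
Tool frame: the origin (TCP) lies at the very end of the fingers, on their centre line; the grasp point (between the pads) lies behind it (r.grip_point_offset is the x of the grasp point in the tool frame, in mm); x points along the fingers, z is the direction in which the jaws open and shut, and the axes are right-handed (so a half turn about x gives the same grasp; the last joint's range is limited). The gripper opens to 85 mm and grips with 20 to 120 N. Pads are 22 mm wide; open, the fingers measure 114 mm over their backs; the gripper's body (76 mm by 85 mm) begins 54 mm behind the grasp point. The pads swing forward as they close: fully open they stand 13 mm farther back than shut.
Start: joints at [-1.258, 0.353, 1.633, -0, 1.155, -0.002], TCP at [193.515, -594.289, 231.281] pointing down, gripper open.
Joint ranges: [-2.63, 2.63], [-0.92, 2.1], [0.06, 2.66], [-1.3, 4.44], [0, 2.69], [-3.02, 3.02]. Speed limits (rad/s): [2.22, 2.22, 2.79, 3.14, 3.14, 3.14].

INTERFACE

Orientations are given as [roll, pitch, yaw] about the fixed x, y, z axes, in that order (R = Rz(yaw) Ry(pitch) Rx(roll)).
In Python, from rig import r, vision, order gives the robot as it stands. The module is installed in compiled form; this text tells all that it offers.
- The arm moves only by the tool step_arm, never from a script. Its argument "rows" is a list of rows, each a list of 7 numbers: the shift along the world's x, y, z in mm, then the turn, a rotation vector about the world's x, y, z in rad, then the finger opening in mm, from 0 to 85.4. A call has exactly 8 rows; each row is the pose to reach, as a shift and turn from the pose measured when the call began; what a row does not reach only later rows make up. A row lasts 1/8 s, in which the tool goes at most 62.5 mm and 10.7 degrees, less where a joint would pass 70% of its speed; a pose out of reach is approached as far as the arm can. A call with a gripper value outside its range is refused whole. The fingers move at their own pace and stop on an object; "force" is the grip in N (left out, the last holds). Time passes only in rows, so rows that repeat a pose let the fingers close, or fill a call up. It gives the time, the measured TCP pose, the force and the opening at its end, in the units of the state.
- r.sense(): the state, without advancing time (a new reading comes with each control period).
- vision.grab_frame(name): name is "side" or "top" or "wrist"; returns (picture, depth): 480x640x3 uint8, red, green, blue; 480x640 float32, mm along the optical axis (not along the pixel's ray), 0 where there is no reading.
- vision.camera_info(name): a dict with "K" (3x3 intrinsics, pixels), "distortion" ([k1, k2, p1, p2, k3] as OpenCV has them; the pictures are not rectified), "origin" and "attitude" of the camera in the world; the wrist camera has in their place "tool_from_camera" (4x4, takes a point from camera to tool coordinates, whose origin is the TCP and whose axes are the tool frame's). Camera axes: x right, y down, z forward; pixel columns grow to the right and rows downward; lengths in mm; the calibration is good to about 2 mm. A picture is of the moment at which its call begins: read the wrist's pose just before it. camera_info takes no time and is no camera call.
- order.sign_off(): hands the job in, once; it reports no verdict.
The state is a dict: "clock": time; "qpos": joint angles; "qvel": joint speeds; "joint_efforts": joint torques, N m; "eef_pos": TCP position; "tcp_rot": TCP orientation; "contact_force": force on the tool from outside, world axes, zero at the start; "wrist_torque": the same for the moment, N m; "opening": opening from 0.0 (shut) to 1.0 (fully open).
Only numpy, scipy, OpenCV 4.12 (cv2) and the standard library are available. Lean on these libraries where they do the work, as an engineer would, in place of code of your own. Each camera call takes 0.05 s, during which the arm holds its last target.

TASK

First swing the cradle's keeper bar wide open by its red grip and clear the cradle: put each steel setting block back, upright, into the tray of its own colour. Then gently lay every standing motor on its side in the cradle, one to a nest, the square flange hanging just outside the saddles at the yellow-striped end, and finally swing the keeper bar fully down again over the motors. Leave everything else on the bench where it is.

Things in the scene. Friction and masses are not known exactly. Their poses are not given: they have to be found in the camera images.
- motor_a: Small motor: aluminium barrel 46 mm in diameter, square steel flange 66x66x10 mm at its foot, black cap at the other end; 130 mm long in all (flange 0-10, barrel 10-120, 34 mm wide end cap 120-130 mm), 0.6 kg, heaviest at the flange. Origin: centre of the flange's outer face; +z runs along the barrel to the capped end. Starts upright on its flange. May be absent.
- motor_b: Small motor: aluminium barrel 46 mm in diameter, square steel flange 66x66x10 mm at its foot, black cap at the other end; 130 mm long in all (flange 0-10, barrel 10-120, 34 mm wide end cap 120-130 mm), 0.6 kg, heaviest at the flange. Origin: centre of the flange's outer face; +z runs along the barrel to the capped end. Starts upright on its flange. May be absent.
- motor_c: Small motor: aluminium barrel 46 mm in diameter, square steel flange 66x66x10 mm at its foot, black cap at the other end; 130 mm long in all (flange 0-10, barrel 10-120, 34 mm wide end cap 120-130 mm), 0.6 kg, heaviest at the flange. Origin: centre of the flange's outer face; +z runs along the barrel to the capped end. Starts upright on its flange. May be absent.
- block_red: Setting block: upright steel block 50 x 36 mm (its x, y) and 64 mm tall with a red top, 0.35 kg. Origin: centre of its underside. Starts standing on the cradle's base plate in a nest between the two saddles, its 50 mm side along the cradle's x. May be absent.
- block_blue: Setting block: upright steel block 50 x 36 mm (its x, y) and 64 mm tall with a blue top, 0.35 kg. Origin: centre of its underside. Starts standing on the cradle's base plate in a nest between the two saddles, its 50 mm side along the cradle's x. May be absent.
- block_yellow: Setting block: upright steel block 50 x 36 mm (its x, y) and 64 mm tall with a yellow top, 0.35 kg. Origin: centre of its underside. Starts standing on the cradle's base plate in a nest between the two saddles, its 50 mm side along the cradle's x. May be absent.
- slot_red: Fixed open red tray, the home of the red setting block: outside 58 x 74 mm (its x, y), inside 52 x 68 mm, rim 18 mm above its underside, floor 3 mm thick. Origin: centre of its underside, which sits 10 mm above the table on a plywood board. The block fits with its 36 mm side along the tray's x and its 50 mm side along the tray's y.
- slot_blue: Fixed open blue tray, the home of the blue setting block: outside 58 x 74 mm (its x, y), inside 52 x 68 mm, rim 18 mm above its underside, floor 3 mm thick. Origin: centre of its underside, which sits 10 mm above the table on a plywood board. The block fits with its 36 mm side along the tray's x and its 50 mm side along the tray's y.
- slot_yellow: Fixed open yellow tray, the home of the yellow setting block: outside 58 x 74 mm (its x, y), inside 52 x 68 mm, rim 18 mm above its underside, floor 3 mm thick. Origin: centre of its underside, which sits 10 mm above the table on a plywood board. The block fits with its 36 mm side along the tray's x and its 50 mm side along the tray's y.
- cradle: Fixed green cradle; origin: centre of its underside on the table; x points to the yellow-striped end, on the robot's right (stripe at x=66 mm), y along the three nests, away from the robot. Base plate 150x330x12 mm. Nest: two black 90-degree V saddles 12 mm thick at x=-38 and +38 mm (64 mm free between), 60 mm wide and high. A laid motor: axis along x at z=62 mm, flange face at about x=65 mm.
- nest_1 (a point): Nest 1 of the cradle (y = -95 mm in the cradle's frame): the point midway between its saddles on the axis of a motor lying there, 62 mm above the table; axes as the cradle's.
- nest_2 (a point): Nest 2 of the cradle (y = 0 mm in the cradle's frame): the point midway between its saddles on the axis of a motor lying there, 62 mm above the table; axes as the cradle's.
- nest_3 (a point): Nest 3 of the cradle (y = 95 mm in the cradle's frame): the point midway between its saddles on the axis of a motor lying there, 62 mm above the table; axes as the cradle's.
- keeper (a joint): Hinge of the keeper, a U-shaped steel bail across the cradle. 0 = open (leaning 30 degrees outward, away from the nests), 1.571 = fully down over the motors. Hinge axis along the cradle's y at x=80, z=60 mm; the 12 mm crossbar is at x = 80 + 75 cos(60deg+q), z = 60 + 75 sin(60deg+q) mm. Stiff: stays where left; about 4 N moves it. Starts down.
- keeper_grip (a point): Middle of the keeper's red grip, a sleeve 18 mm in diameter and 46 mm long on the crossbar, at y = -47.5 mm in the cradle's frame, over the gap between nests 1 and 2; moves with the keeper.
- toothed_bar: Bystander: brass toothed bar 200 x 22 x 26 mm; leave alone.
- gear_ring: Bystander: dark steel ring 76 mm across, 18 mm high; leave alone.
- bush: Bystander: brass bush 44 mm across, 35 mm high; leave alone.
- carton: Bystander: cardboard carton 100 x 80 x 60 mm; leave alone.
- spanner: Bystander: spanner 170 mm long, lying flat; leave alone.
- oil_can: Bystander: red and yellow tin with a white cap, 60 mm across, 130 mm high; leave alone.
- driver: Bystander: screwdriver, lying flat; leave alone.

How it is judged (in metres and radians):
On the way, in this order (a step that is already met when the one before it is completed fails the run):
1. the keeper bar is swung open (value of joint keeper below 0.5 rad), for 0.2 s.
2. every setting block stands in the tray of its own colour (horizontal distance between block_red and slot_red below 0.014 m and z of block_red in the frame of slot_red below 0.008 m and angle between each of block_red, block_blue, block_yellow's own z axis and vertical below 0.1 rad and linear speed of each of block_red, block_blue, block_yellow below 0.02 m/s and horizontal distance between block_blue and slot_blue below 0.014 m and z of block_blue in the frame of slot_blue below 0.008 m and horizontal distance between block_yellow and slot_yellow below 0.014 m and z of block_yellow in the frame of slot_yellow below 0.008 m), for 0.2 s.
3. every motor lies in a nest of the cradle, flange at the striped end (angle between motor_a's own z axis and vertical between 1.47 and 1.67 rad and angle between the z axis of each of motor_a, motor_b, motor_c and the x axis of cradle, either way round below 0.15 rad and x of motor_a in the frame of cradle between 0.056 and 0.084 m and z of motor_a in the frame of cradle between 0.055 and 0.069 m and (y of motor_a in the frame of nest_1 between -0.01 and 0.01 m or y of motor_a in the frame of nest_2 between -0.01 and 0.01 m or y of motor_a in the frame of nest_3 between -0.01 and 0.01 m) and linear speed of each of motor_a, motor_b, motor_c below 0.02 m/s and angle between motor_b's own z axis and vertical between 1.47 and 1.67 rad and x of motor_b in the frame of cradle between 0.056 and 0.084 m and z of motor_b in the frame of cradle between 0.055 and 0.069 m and (y of motor_b in the frame of nest_1 between -0.01 and 0.01 m or y of motor_b in the frame of nest_2 between -0.01 and 0.01 m or y of motor_b in the frame of nest_3 between -0.01 and 0.01 m) and angle between motor_c's own z axis and vertical between 1.47 and 1.67 rad and x of motor_c in the frame of cradle between 0.056 and 0.084 m and z of motor_c in the frame of cradle between 0.055 and 0.069 m and (y of motor_c in the frame of nest_1 between -0.01 and 0.01 m or y of motor_c in the frame of nest_2 between -0.01 and 0.01 m or y of motor_c in the frame of nest_3 between -0.01 and 0.01 m)), for 0.2 s.
4. the keeper bar is fully down (value of joint keeper above 1.42 rad), for 0.2 s.
At the end, for the whole second after the job is handed in: Blocks upright on the floor of their own trays (within 14 mm of centre); motors level in nests (axis within 10 mm and 0.15 rad of the nest line, height within 7 mm), flange face 56-84 mm from the cradle's middle, striped side; keeper past 1.42 rad; all at rest (all of step 2 and all of step 3 and value of joint keeper above 1.42 rad); the robot touches nothing.
It fails at once if a bystander is pushed more than 3 cm from its place (distance of any of toothed_bar, gear_ring, bush, carton, spanner, oil_can, driver from where it was at the start of the episode above 0.03 m).
It fails at once if a motor is dropped or slammed into the cradle (over 150 N) (contact force between any of motor_a, motor_b, motor_c and cradle above 150 N).
Of block_red, block_blue, block_yellow only 2 to 3 are there at a start; the rules pass over those that are not, and their reading is None.
Of motor_a, motor_b, motor_c only 2 to 3 are there at a start; the rules pass over those that are not, and their reading is None.
At some moment in a run one of motor_a, motor_b, motor_c may be knocked a few centimetres aside while the robot is not near it.
It also fails if it takes over 210 s, if anything falls off the work surface, if the arm or the gripper's body presses on something with over 40 N, if the wrist force passes 120 N, or if a joint passes its speed limit or range.

## Working session

There is one attempt and no reset: what is moved stays moved. The work goes in short steps, Python scripts to look and compute and a tool call to move; the robot and the scene stay as the last step left them, time stands still between calls to the robot, and variables do not carry over. Pictures are saved under pics/ and viewed, and the job is handed in when it is done.

Besides the shell and the picture viewer there is one more tool, called after "Emit:" as name([rows], argument=value, ...), one row to a line, values as JSON. step_arm: Moves the arm, as the interface text tells. Its arguments: {"type":"object","properties":{"rows":{"type":"array"},"force":{"type":"number"}},"required":["rows"]}

```bash
ls; mkdir -p pics
cat > h.py <<'E'
import numpy as np, cv2
from rig import r, vision, order
def save(n,tag):
    p,d=vision.grab_frame(n); cv2.imwrite(f'pics/{tag}.png',p[:,:,::-1]); np.save(f'pics/{tag}.npy',d); return p,d
E
python3 - <<'E'
from h import *
for n in ['side','top','wrist']:
    save(n,n+'0'); print(n,vision.camera_info(n))
print(r.sense(), r.grip_point_offset)
E
```

```text
pics
side {'K': array([[624.60195377,   0.        , 325.96198433],
       [  0.        , 624.60195377, 240.08276377],
       [  0.        ,   0.        ,   1.        ]]), 'distortion': array([0.05230391, 0.        , 0.        , 0.        , 0.        ]), 'origin': array([-153.61533877, 1463.39439555, 1067.40325235]), 'attitude': array([-2.12598332, -0.01022863, -2.67579651])}
top {'K': array([[598.83631869,   0.        , 312.42853174],
       [  0.        , 598.83631869, 243.7424742 ],
       [  0.        ,   0.        ,   1.        ]]), 'distortion': array([-0.13580503,  0.        ,  0.        ,  0.        ,  0.        ]), 'origin': array([ 355.15391206,   20.38665417, 1627.89721467]), 'attitude': array([-3.01177117e+00, -2.20764546e-04, -1.56662608e+00])}
wrist {'K': array([[363.20698455,   0.        , 315.16092003],
       [  0.        , 363.20698455, 240.41916262],
       [  0.        ,   0.        ,   1.        ]]), 'distortion': array([-0.07475153,  0.        ,  0.        ,  0.        ,  0.        ]), 'tool_from_camera': array([[-6.12147803e-04, -2.69158494e-01,  9.63095702e-01,
[... 263 characters left out ...]
  1.00000000e+00]])}
{'clock': 0.15, 'qpos': array([-1.25841468e+00,  3.53525487e-01,  1.63395406e+00,  2.26041890e-05,
        1.15520121e+00, -2.43557608e-03]), 'qvel': array([ 0.00095511, -0.00139122, -0.00198714,  0.0004275 ,  0.00099122,
       -0.00111886]), 'joint_efforts': array([ 1.18317897e-03, -6.05634642e+01, -3.42338920e+01,  2.49016961e-05,
        6.20454928e-03,  2.72082048e-05]), 'eef_pos': array([ 193.40119522, -593.94387056,  230.71534308]), 'tcp_rot': array([3.12016279, 1.56970803, 1.86417455]), 'contact_force': array([-0.69265621,  0.30529409,  0.51317003]), 'wrist_torque': array([ 0.00662866,  0.04933018, -0.05288429]), 'opening': 1.0019502603110266} -18.700000000000003
```

View pics/top0.png

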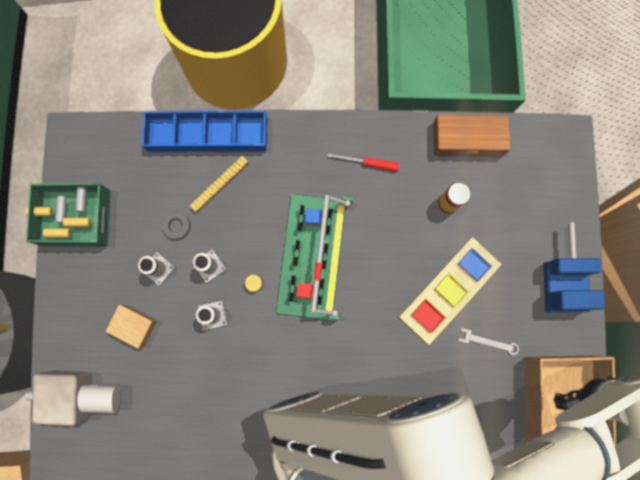

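View pics/side0.png

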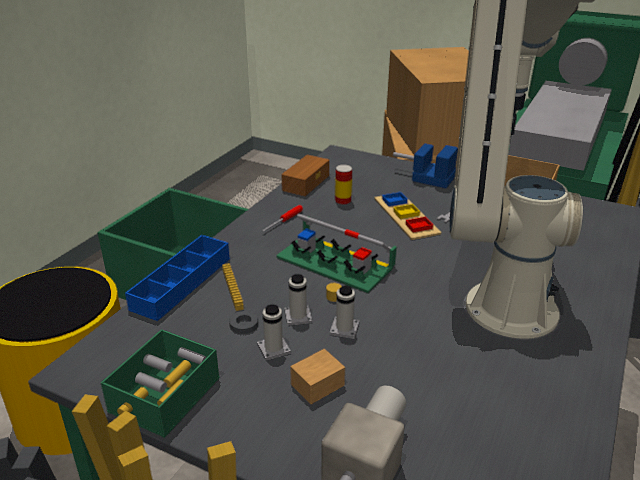

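View pics/wrist0.png

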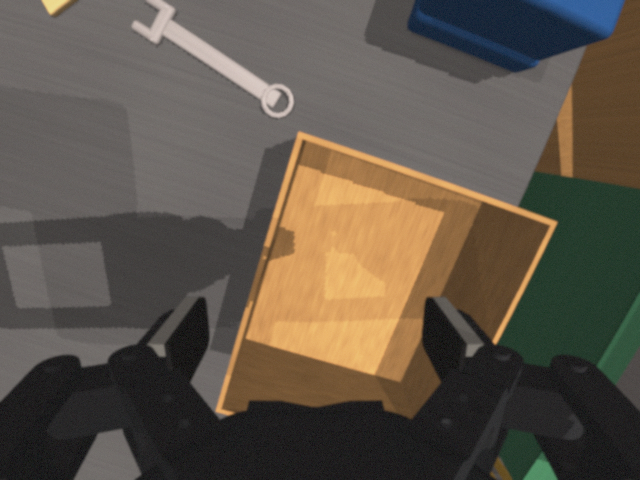

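```bash
cat >> h.py <<'E'
from scipy.spatial.transform import Rotation as R
def pose(cam,s=None):
    ci=vision.camera_info(cam)
    if cam=='wrist':
        s=s or r.sense()
        Rt=R.from_euler('xyz',s['tcp_rot']).as_matrix(); M=ci['tool_from_camera']
        return ci['K'],ci['distortion'],Rt@M[:3,3]+s['eef_pos'],Rt@M[:3,:3]
    return ci['K'],ci['distortion'],ci['origin'],R.from_euler('xyz',ci['attitude']).as_matrix()
def ray(P,uv):
    K,D,o,A=P
    n=cv2.undistortPoints(np.asarray(uv,float).reshape(-1,1,2),K,D).reshape(-1,2)
    return o,(A@np.c_[n,np.ones(len(n))].T).T
def onz(P,uv,z):
    o,d=ray(P,uv); return o+d*((z-o[2])/d[:,2])[:,None]
def proj(P,X):
    K,D,o,A=P
    X=np.asarray(X,float).reshape(-1,3); c=(X-o)@A
    return cv2.projectPoints(c,np.zeros(3),np.zeros(3),K,D)[0].reshape(-1,2)
def cloud(P,d):
    v,u=np.nonzero(d>0); o,dd=ray(P,np.c_[u,v]); X=np.full(d.shape+(3,),np.nan)
    X[v,u]=o+dd*d[v,u][:,None]; return X
E
python3 - <<'E'
from h import *
img=cv2.imread('pics/top0.png'); d=np.load('pics/top0.npy'); P=pose('top')
c=img[180:330,110:370]; cv2.imwrite('pics/topc.png',cv2.resize(c,None,fx=3,fy=3,interpolation=cv2.INTER_CUBIC))
c=img[225:355,385:525]; cv2.imwrite('pics/topt.png',cv2.resize(c,None,fx=4,fy=4,interpolation=cv2.INTER_CUBIC))
s=cv2.imread('pics/side0.png')[190:370,220:450]; cv2.imwrite('pics/sidec.png',cv2.resize(s,None,fx=3,fy=3,interpolation=cv2.INTER_CUBIC))
X=cloud(P,d)
for u,v in [(155,267),(208,264),(210,315),(253,283),(313,216),(304,290),(430,316),(450,290),(475,263),(200,420)]:
    print(u,v,X[v,u].round(1))
# trays masks by hsv
hsv=cv2.cvtColor(img,cv2.COLOR_BGR2HSV)
for n,(lo,hi) in dict(red=((0,150,80),(8,255,255)),yel=((24,150,90),(35,255,255)),blue=((105,120,60),(125,255,255))).items():
    m=cv2.inRange(hsv,lo,hi)
    for q in cv2.findContours(m,0,2)[0]:
        if cv2.contourArea(q)>40:
            rc=cv2.minAreaRect(q); print(n,[np.round(a,1) for a in rc], onz(P,[rc[0]],28)[0].round(1))
E
```

```text
155 267 [491.  423.6 114.9]
208 264 [499.3 286.4 116.9]
210 315 [370.1 275.8 131.2]
253 283 [456.9 178.7  36.4]
313 216 [631.8  19.7  73.5]
304 290 [436.7  42.2  78.7]
430 316 [ 370.8 -297.6   10. ]
450 290 [ 440.8 -352.7   14.6]
475 263 [ 514.8 -424.4   12.4]
200 420 [ 89.7 320.2   2.7]
red [array([428. , 315.5]), array([26.2, 20.5]), np.float64(45.0)] [ 372.  -288.7   28. ]
red [array([304.4, 290. ]), array([15., 14.]), np.float64(8.1)] [439.4  41.7  28. ]
red [array([317.9, 270.9]), array([ 6.7, 16.9]), np.float64(9.5)] [490.7   5.9  28. ]
red [array([380.8, 163.7]), array([35.3,  8.5]), np.float64(10.3)] [ 787.3 -166.6   28. ]
yel [array([218.5,  29. ]), array([ 58., 123.]), np.float64(90.0)] [1189.3  295.2   28. ]
blue [array([574.5, 284.5]), array([51., 59.]), np.float64(90.0)] [ 454.1 -699.7   28. ]
blue [array([474., 265.]), array([25.5, 17. ]), np.float64(45.0)] [ 507.8 -417.2   28. ]
blue [array([313. , 215.5]), array([13., 16.]), np.float64(90.0)] [641.3  19.7  28. ]
blue [array([204. , 130.6]), array([ 39.9, 124.2]), np.float64(89.5)] [881.  324.7  28. ]
```

View pics/topc.png

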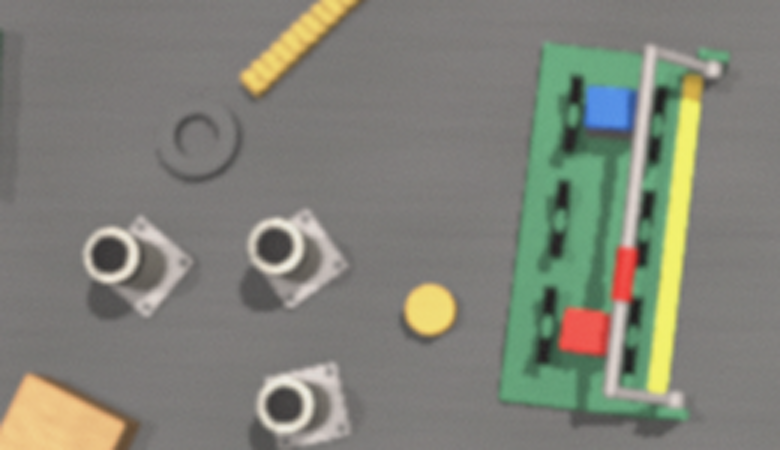

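View pics/topt.png

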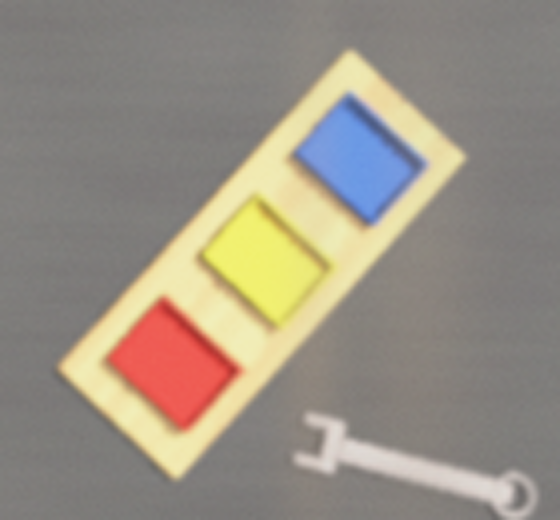

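View pics/sidec.png

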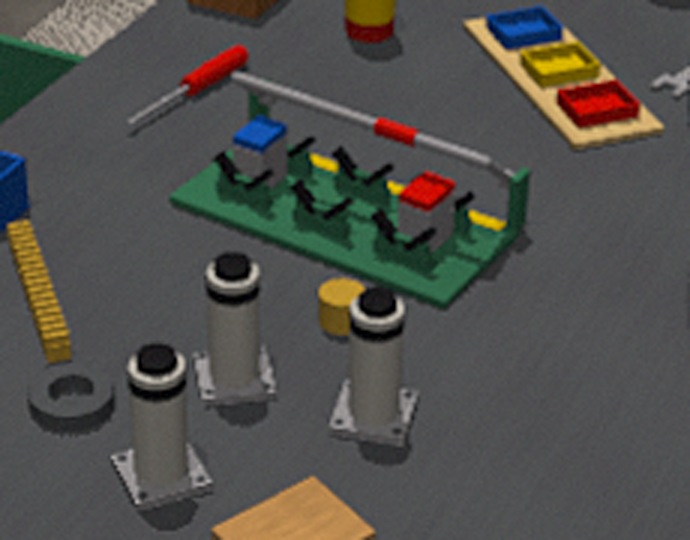

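```bash
cat >> h.py <<'E'
def fit2(A,B):
    A=np.array(A,float);B=np.array(B,float);a=A.mean(0);b=B.mean(0)
    H=(A-a).T@(B-b); th=np.arctan2(H[0,1]-H[1,0],H[0,0]+H[1,1])
    c,s=np.cos(th),np.sin(th);M=np.array([[c,-s],[s,c]]);t=b-M@a
    return t,th,(B-(A@M.T+t))
E
python3 - <<'E'
from h import *
P=pose('top')
un=lambda p,x0,y0,f:np.c_[x0+(p[:,0]+.5)/f-.5,y0+(p[:,1]+.5)/f-.5]
c=un(np.array([[543,42],[500,402],[687,418]],float),110,180,3)
W=onz(P,c,12)[:,:2]; print(W.round(1))
t,th,e=fit2([[-75,165],[-75,-165],[75,-165]],W); print('cradle',t.round(1),th,e.round(1))
# trays
for n,q in dict(red=[[163,297],[106,360],[183,432],[241,370]],yel=[[257,194],[198,258],[278,328],[331,268]],blue=[[350,93],[292,155],[373,226],[427,163]]).items():
    W=onz(P,un(np.array(q,float),385,225,4),28)[:,:2]; print(n,W.mean(0).round(1),np.linalg.norm(W-np.roll(W,-1,0),axis=1).round(1), np.arctan2(*(W[3]-W[0])[::-1]).round(3))
b=onz(P,un(np.array([[350,50],[59,370],[177,479],[466,157]],float),385,225,4),10)[:,:2];print(b.round(1),b.mean(0))
M=un(np.array([[112,254],[275,246],[285,404]],float),110,180,3)
print('barrel top rings z120',onz(P,M,120).round(1)); print('depth-based')
# side
Ps=pose('side')
cs=un(np.array([[157,360],[233,266],[378,303]],float),220,190,3)
print('side cap z130',onz(Ps,cs,130).round(1))
caps=un(np.array([[155,367],[232,278],[377,313]],float),220,190,3)
print('side ring z120',onz(Ps,caps,120).round(1))
cb=un(np.array([[172,198],[447,305]],float),220,190,3); print('side corners',onz(Ps,cb,12).round(1))
E
```

```text
[[705.   81.4]
 [376.3 117.1]
 [362.7 -50.4]]
cradle [534.1  20. ] -1.651895200636142 [[ 0.3  0. ]
 [ 0.5  9. ]
 [-0.9 -9. ]]
red [ 371.2 -288.5] [57.3 70.1 57.2 71.4] -2.325
yel [ 439.8 -352.7] [59.6 71.2 54.7 70.3] -2.36
blue [ 509.4 -419.4] [59.1 72.7 57.7 70.6] -2.313
[[ 586.6 -419.1]
 [ 367.9 -214.2]
 [ 294.7 -293.5]
 [ 512.7 -498.5]] [ 440.47608153 -356.34242103]
barrel top rings z120 [[497.2 443.4 120. ]
 [504.9 303.  120. ]
 [371.7 291.3 120. ]]
depth-based
side cap z130 [[489.  453.1 130. ]
 [497.9 311.  130. ]
 [364.1 301.7 130. ]]
side ring z120 [[492.6 450.8 120. ]
 [497.  314.7 120. ]
 [364.3 302.5 120. ]]
side corners [[693.6  89.3  12. ]
 [370.1 128.2  12. ]]
```

Run:
```python
from h import *
Ps=pose('side'); P=pose('top')
print(onz(Ps,[[513,305]],20))
for n,PP in (('top',P),('side',Ps)):
    d=np.load(f'pics/{n}0.npy'); X=cloud(PP,d)
    # table: fit plane of points |z|<15 in region
    q=X[(np.abs(X[...,2])<25)&(X[...,0]>250)&(X[...,0]<700)&(np.abs(X[...,1])<500)]
    for k in range(5):
        A=np.c_[q[:,:2],np.ones(len(q))]; s=np.linalg.lstsq(A,q[:,2],rcond=None)[0]; e=q[:,2]-A@s; q=q[np.abs(e)<max(4,2*e.std())]
    print(n,s,len(q),e.std())
```

```text
[[-7.38685229 13.21438499 20.        ]]
top [-3.87671333e-04 -8.94827570e-04  1.55448625e+00] 43002 3.5492945537125573
side [-1.62527339e-03  1.44660381e-03 -2.41706958e+00] 17199 2.6061536688443985
```

```bash
cat >> h.py <<'E'
def Rd(zdir_angle,tilt=0,):
    """tool pointing down, tool z at world azimuth angle"""
    z=np.array([np.cos(zdir_angle),np.sin(zdir_angle),0]);x=np.array([0,0,-1.]);return np.c_[x,np.cross(z,x),z]
def go(pos,Rt):
    s=r.sense();R0=R.from_euler('xyz',s['tcp_rot']).as_matrix()
    rv=R.from_matrix(Rt@R0.T).as_rotvec()
    print('q',s['qpos'].round(3),'pos',s['eef_pos'].round(1),'t',s['clock'],'op',round(s['opening'],3),'F',s['contact_force'].round(1)); print('SHIFT',(np.array(pos)-s['eef_pos']).round(1),'ROT',rv.round(4), 'deg',np.degrees(np.linalg.norm(rv)).round(1))
E
python3 - <<'E'
from h import *
print(R.from_euler('xyz',r.sense()['tcp_rot']).as_matrix().round(3))
go([440,15,300],Rd(-1.68)); go([440,15,300],Rd(-1.68+np.pi))
E
```

```text
[[-0.     0.951  0.31 ]
 [ 0.001  0.31  -0.951]
 [-1.     0.    -0.001]]
q [-1.258  0.354  1.634  0.     1.155 -0.002] pos [ 193.4 -593.9  230.7] t 0.15 op 1.002 F [-0.7  0.3  0.5]
SHIFT [246.6 608.9  69.3] ROT [-1.10e-03 -1.00e-04 -4.24e-01] deg 24.3
q [-1.258  0.354  1.634  0.     1.155 -0.002] pos [ 193.4 -593.9  230.7] t 0.15 op 1.002 F [-0.7  0.3  0.5]
SHIFT [246.6 608.9  69.3] ROT [ 1.0000e-04 -1.5000e-03  2.7176e+00] deg 155.7
```

Emit:
step_arm([
  [20,50,10,0,0,-0.05,85],
  [40,100,20,0,0,-0.1,85],
  [60,150,30,0,0,-0.15,85],
  [81,200,40,0,0,-0.2,85],
  [101,250,50,0,0,-0.25,85],
  [121,300,60,0,0,-0.3,85],
  [142,350,70,0,0,-0.36,85],
  [162,400,70,0,0,-0.42,85],
])

```text
clock: 1.15
eef_pos: [356.1, -192.5, 301.5]
tcp_rot: [1.806, 1.569, 0.128]
contact_force: [0.3, -0.9, -0.8]
opening: 0.992
```

Emit:
step_arm([
  [20,52,0,0,0,0,85],
  [40,104,0,0,0,0,85],
  [60,156,0,0,0,0,85],
  [85,209,0,0,0,0,85],
  [85,209,0,0,0,0,85],
  [85,209,0,0,0,0,85],
  [85,209,0,0,0,0,85],
  [85,209,0,0,0,0,85],
])

```text
clock: 2.15
eef_pos: [440.8, 15.4, 301.6]
tcp_rot: [1.757, 1.569, 0.077]
contact_force: [-0.4, -0.8, -0.3]
opening: 0.994
```

Run:
```python
from h import *
go([484,15,120],Rd(-1.68))
save('wrist','w1')
save('top','t1')
```

```text
q [ 0.032 -0.013  1.918  0.     1.234  1.712] pos [440.8  15.4 301.6] t 2.15 op 0.994 F [-0.4 -0.8 -0.3]
SHIFT [  43.2   -0.4 -181.6] ROT [-0.0001  0.0019  0.0003] deg 0.1
```

View pics/w1.png

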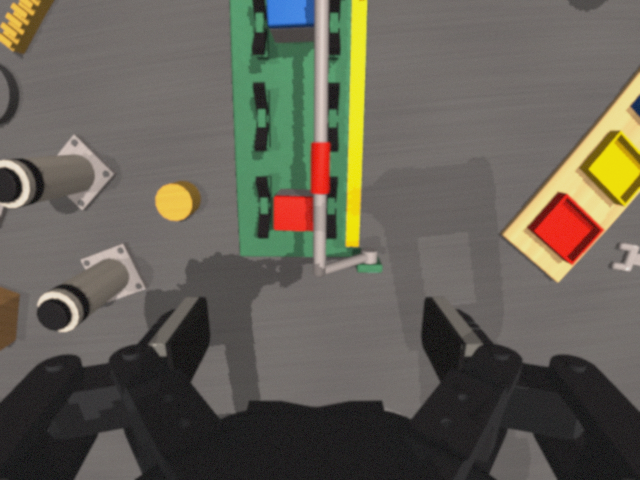

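```bash
cat >> h.py <<'E'
def zoom(tag,u0,v0,u1,v1,f):
    c=cv2.imread(f'pics/{tag}.png')[v0:v1,u0:u1]; cv2.imwrite(f'pics/{tag}_z.png',cv2.resize(c,None,fx=f,fy=f,interpolation=cv2.INTER_CUBIC))
def blobs(P,img,lo,hi,z,minA=60):
    m=cv2.inRange(cv2.cvtColor(img,cv2.COLOR_BGR2HSV),lo,hi)
    for q in cv2.findContours(m,0,2)[0]:
        if cv2.contourArea(q)>minA:
            rc=cv2.minAreaRect(q); b=onz(P,cv2.boxPoints(rc),z)[:,:2]
            print([np.round(a,1) for a in rc],'W',onz(P,[rc[0]],z)[0].round(1),'side',np.linalg.norm(b-np.roll(b,-1,0),axis=1).round(1)[:2],'ang',np.arctan2(*(b[1]-b[0])[::-1]).round(3))
RED=((0,150,80),(8,255,255));YEL=((24,150,90),(35,255,255));BLUE=((105,120,60),(125,255,255));GRN=((60,60,40),(85,255,255))
E
python3 - <<'E'
from h import *
s=r.sense(); img=cv2.imread('pics/w1.png'); P=pose('wrist')
print('red z100');blobs(P,img,*RED,100)
print('red z28');blobs(P,img,*RED,28)
print('red z76');blobs(P,img,*RED,76)
print('yel z12');blobs(P,img,*YEL,12)
print('blue 76');blobs(P,img,*BLUE,76)
m=cv2.inRange(cv2.cvtColor(img,cv2.COLOR_BGR2HSV),*GRN)
L=[]
for v in range(20,245,15):
    u=np.nonzero(m[v])[0]; L.append([u.min(),v])
W=onz(P,L,12);pf=np.polyfit(W[:,0],W[:,1],1);print('left edge slope',pf,np.arctan(pf[0]),W[[0,-1]].round(1),(W[:,1]-np.polyval(pf,W[:,0])).round(1))
B=[]
for u in range(245,310,8):
    B.append([u,np.nonzero(m[:,u])[0].max()])
print(onz(P,B,12).round(1)[:,:2].tolist())
E
```

```text
red z100
[array([292.5, 212.5]), array([35., 39.]), np.float64(90.0)] W [442.5  38.  100. ] side [37.2 34.3] ang -1.681
[array([566.3, 227.7]), array([58.9, 51.2]), np.float64(41.6)] W [ 398.  -235.2  100. ] side [48.9 68.9] ang -0.763
[array([320.5, 167.5]), array([19., 51.]), np.float64(0.0)] W [482.1   6.7 100. ] side [47.2 17.5] ang -0.111
red z28
[array([292.5, 212.5]), array([35., 39.]), np.float64(90.0)] W [428.9  44.   28. ] side [44.9 41.5] ang -1.681
[array([566.3, 227.7]), array([58.9, 51.2]), np.float64(41.6)] W [ 375.2 -286.3   28. ] side [59.1 83.3] ang -0.763
[array([320.5, 167.5]), array([19., 51.]), np.float64(0.0)] W [476.9   6.2  28. ] side [57.  21.1] ang -0.111
red z76
[array([292.5, 212.5]), array([35., 39.]), np.float64(90.0)] W [438.  40.  76.] side [39.8 36.7] ang -1.681
[array([566.3, 227.7]), array([58.9, 51.2]), np.float64(41.6)] W [ 390.4 -252.2   76. ] side [52.3 73.7] ang -0.763
[array([320.5, 167.5]), array([19., 51.]), np.float64(0.0)] W [480.4   6.5  76. ] side [50.5 18.7] ang -0.111
yel z12
[array([620., 168.]), array([60.8, 53.7]), np.float64(45.0)] W [ 440.  -365.8   12. ] side [64.1 88.5] ang -0.855
[array([355.9, 123. ]), array([ 15.3, 246.4]), np.float64(1.5)] W [521.5 -39.4  12. ] side [276.1  16.5] ang -0.116
blue 76
[array([289.5,  13.5]), array([27., 47.]), np.float64(90.0)] W [624.1  20.   76. ] side [43.1 23.4] ang -1.687
left edge slope [-1.14673547e-01  1.60919325e+02] -0.11417482309844212 [[645.8  87.1  12. ]
 [411.5 113.5  12. ]] [ 0.2 -0.4  0.2 -0.3  0.3 -0.2  0.4 -0.  -0.4  0.3 -0.1 -0.4  0.4  0.1
 -0.2]
[[378.8, 111.3], [377.7, 101.3], [376.6, 91.3], [374.3, 81.5], [374.5, 71.4], [372.1, 61.6], [371.0, 51.6], [369.9, 41.7], [368.8, 31.7]]
```

Run:
```python
from h import *
P=pose('wrist'); d=np.load('pics/w1.npy'); X=cloud(P,d)
for u,v in [(320,160),(320,168),(320,176),(321,60),(321,100),(320,230),(290,212),(250,150),(220,300),(420,150),(354,100),(290,10)]:
    q=X[v-2:v+3,u-2:u+3].reshape(-1,3); print(u,v,np.nanmedian(q,0).round(1))
print(X[168,300:345:2].round(0).tolist())
```

```text
320 160 [490.1   6.6 118.7]
320 168 [483.1   7.3 118.5]
320 176 [476.1   8.  118.6]
321 60 [572.3  -3.  116.2]
321 100 [5.403e+02 3.000e-01 1.160e+02]
320 230 [426.2  13.2 116.2]
290 212 [438.8  42.4  76. ]
250 150 [504.8  85.6  12.2]
220 300 [316.1 158.5  -0.6]
420 150 [ 483.1 -114.9    0. ]
354 100 [546.7 -39.4  12.6]
290 10 [627.1  19.2  75.5]
[[478.0, 30.0, 11.0], [477.0, 28.0, 12.0], [477.0, 25.0, 13.0], [477.0, 23.0, 11.0], [477.0, 21.0, 12.0], [476.0, 18.0, 12.0], [484.0, 14.0, 116.0], [484.0, 13.0, 118.0], [483.0, 11.0, 119.0], [483.0, 9.0, 118.0], [483.0, 7.0, 119.0], [483.0, 6.0, 119.0], [483.0, 4.0, 119.0], [482.0, 2.0, 117.0], [482.0, 0.0, 115.0], [474.0, -5.0, 11.0], [474.0, -7.0, 12.0], [473.0, -10.0, 11.0], [473.0, -12.0, 12.0], [473.0, -14.0, 12.0], [473.0, -17.0, 12.0], [472.0, -19.0, 12.0], [472.0, -21.0, 12.0]]
```

Emit:
step_arm([
  [20,-4,-50,0,0,0,60],
  [42,-8,-105,0,0,0,60],
  [42,-8,-160,0,0,0,60],
  [42,-8,-208,0,0,0,60],
  [42,-8,-208,0,0,0,60],
  [42,-8,-208,0,0,0,10],
  [42,-8,-208,0,0,0,10],
  [42,-8,-208,0,0,0,10],
], force=40)

```text
clock: 3.25
eef_pos: [484.4, 7.5, 95.4]
tcp_rot: [1.664, 1.565, -0.016]
contact_force: [1.0, -1.4, 3.2]
opening: 0.195
```

Run:
```python
from h import *
go([484,15,120],Rd(-1.683))
save('wrist','w2')
xc=np.array([-.112,-.9937,0])
# arc plan: angle from 138.7deg to 55, tool rotation about y_c by half
a0=np.radians(138.7)
for a in np.radians(np.arange(138.7,50,-11)):
    dx=75*(np.cos(a)-np.cos(a0)); dz=75*(np.sin(a)-np.sin(a0)); print(np.degrees(a).round(1),(xc*dx).round(1)[:2],dz.round(1))
```

```text
q [ 0.012  0.322  2.048 -0.     0.767  1.692] pos [484.4   7.5  95.4] t 3.25 op 0.195 F [ 1.  -1.4  3.2]
SHIFT [-0.4  7.5 24.6] ROT [ 0.0001  0.0056 -0.0031] deg 0.4
138.7 [-0. -0.] 0.0
127.7 [ -1.2 -10.4] 9.8
116.7 [ -2.5 -22.5] 17.5
105.7 [ -4.  -35.8] 22.7
94.7 [ -5.6 -49.9] 25.2
83.7 [ -7.2 -64.2] 25.0
72.7 [ -8.8 -78.2] 22.1
61.7 [-10.3 -91.3] 16.5
50.7 [ -11.6 -103.2] 8.5
```

View pics/w2.png

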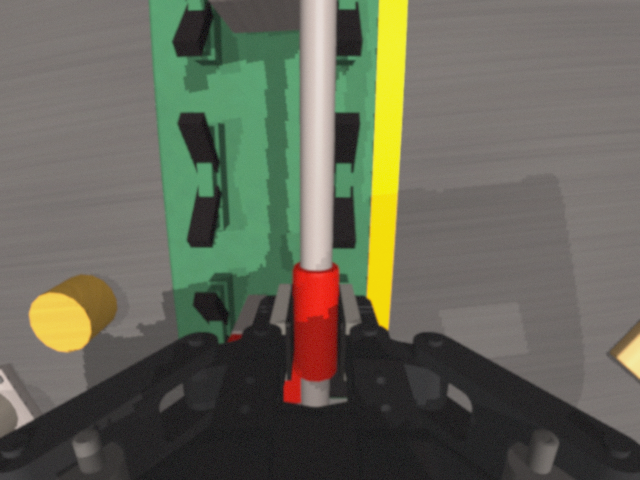

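Run:
```python
from h import *
xc=np.array([-.112,-.9937]);yc=np.array([.9937,-.112])
a0=np.radians(138.7)
for k in range(1,9):
    a=a0-np.radians(9.9)*k; th=np.radians(5)*k
    dx=75*(np.cos(a)-np.cos(a0))-16*np.sin(th); dz=75*(np.sin(a)-np.sin(a0))+16*(1-np.cos(th)); print(*(xc*dx).round(0),dz.round(0),*(th*yc).round(2))
```

```text
-1.0 -8.0 9.0 0.09 -0.01
-2.0 -17.0 16.0 0.17 -0.02
-3.0 -28.0 22.0 0.26 -0.03
-4.0 -39.0 26.0 0.35 -0.04
-6.0 -50.0 27.0 0.43 -0.05
-7.0 -62.0 26.0 0.52 -0.06
-8.0 -73.0 24.0 0.61 -0.07
-9.0 -84.0 19.0 0.69 -0.08
```

Emit:
step_arm([
  [-1,-8,9,0.09,-0.01,0,10],
  [-2,-17,16,0.17,-0.02,0,10],
  [-3,-28,22,0.26,-0.03,0,10],
  [-4,-39,26,0.35,-0.04,0,10],
  [-6,-50,27,0.43,-0.05,0,10],
  [-7,-62,26,0.52,-0.06,0,10],
  [-8,-73,24,0.61,-0.07,0,10],
  [-9,-84,19,0.69,-0.08,0,10],
], force=40)

```text
clock: 4.3
eef_pos: [475.4, -75.6, 117.5]
tcp_rot: [3.126, 0.868, 1.446]
contact_force: [-5.6, 2.9, 13.0]
opening: 0.195
```

Run:
```python
from h import *
go([484,15,120],Rd(-1.683))
save('wrist','w3');save('side','s3')
zoom('s3',220,150,480,350,3)
```

```text
q [-0.586  0.486  1.962  0.685  1.157  0.661] pos [475.4 -75.6 117.5] t 4.3 op 0.195 F [-5.6  2.9 13. ]
SHIFT [ 8.6 90.6  2.5] ROT [-0.6974  0.0883 -0.0027] deg 40.3
```

View pics/w3.png

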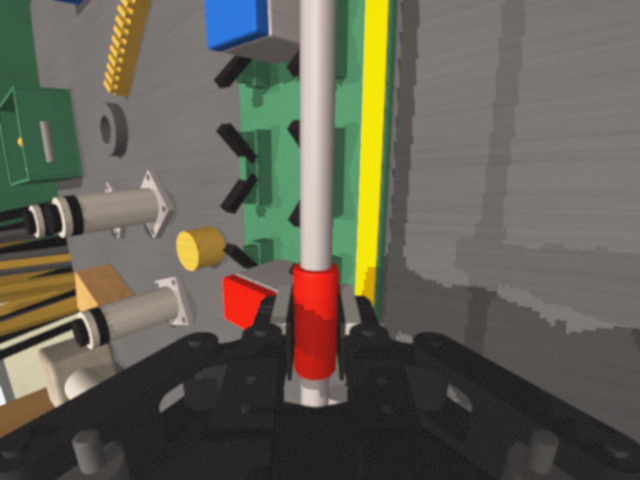

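View pics/s3_z.png

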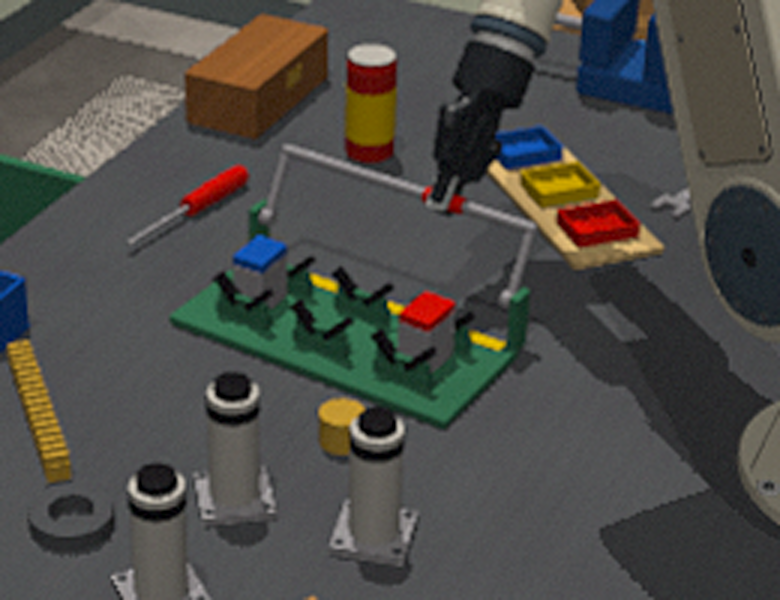

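Run:
```python
from h import *
s=r.sense();R0=R.from_euler('xyz',s['tcp_rot']).as_matrix();print(R0.round(3))
for a in(-.112,-.112+np.pi): go([439,30,230],Rd(a))
```

```text
[[ 0.08   0.993 -0.083]
 [ 0.64  -0.115 -0.76 ]
 [-0.764  0.008 -0.645]]
q [-0.588  0.489  1.961  0.682  1.154  0.661] pos [475.2 -77.6 115.9] t 4.4 op 0.194 F [ -9.7 -10.1  21.6]
SHIFT [-36.2 107.6 114.1] ROT [-0.6123 -0.4757  1.5005] deg 96.8
q [-0.588  0.489  1.961  0.682  1.154  0.661] pos [475.2 -77.6 115.9] t 4.4 op 0.194 F [ -9.7 -10.1  21.6]
SHIFT [-36.2 107.6 114.1] ROT [-0.4756  0.6123 -1.5003] deg 96.8
```

Emit:
step_arm([
  [0,0,0,0,0,0,50],
  [0,0,0,0,0,0,50],
  [0,0,0,0,0,0,50],
  [-2,-20,24,0,0,0,50],
  [-4,-38,46,0,0,0,50],
  [-6,-56,67,0,0,0,50],
  [-8,-72,90,0,0,0,50],
  [-8,-72,110,0,0,0,50],
])

```text
clock: 5.4
eef_pos: [467.4, -150.0, 226.7]
tcp_rot: [3.128, 0.871, 1.445]
contact_force: [0.2, -0.6, -0.1]
opening: 0.582
```

Emit:
step_arm([
  [-2,10,20,-0.05,-0.04,0.12,70],
  [-4,25,40,-0.1,-0.08,0.25,70],
  [-7,45,45,-0.15,-0.12,0.375,70],
  [-10,65,45,-0.2,-0.16,0.5,70],
  [-13,85,45,-0.25,-0.195,0.62,70],
  [-16,105,45,-0.3,-0.235,0.74,70],
  [-19,125,45,-0.35,-0.27,0.86,70],
  [-22,145,45,-0.4,-0.31,0.98,70],
])

```text
clock: 6.4
eef_pos: [444.9, -3.4, 271.9]
tcp_rot: [2.602, 1.306, 1.97]
contact_force: [-0.3, 0.1, 0.3]
opening: 0.817
```

Run:
```python
from h import *
go([439,30,250],Rd(-.112))
```

```text
q [-0.18   0.107  1.887  0.229  1.302  0.373] pos [444.9  -3.4 271.9] t 6.4 op 0.817 F [-0.3  0.1  0.3]
SHIFT [ -5.9  33.4 -21.9] ROT [-0.2113 -0.1637  0.5163] deg 33.3
```

Emit:
step_arm([
  [-1,7,-5,-0.05,-0.04,0.12,70],
  [-3,16,-10,-0.1,-0.08,0.25,70],
  [-5,25,-15,-0.16,-0.12,0.38,70],
  [-6,33,-22,-0.211,-0.164,0.516,70],
  [-6,33,-22,-0.211,-0.164,0.516,70],
  [-6,33,-22,-0.211,-0.164,0.516,70],
  [-6,33,-22,-0.211,-0.164,0.516,70],
  [-6,33,-22,-0.211,-0.164,0.516,70],
])

```text
clock: 7.4
eef_pos: [439.1, 29.1, 249.9]
tcp_rot: [1.674, 1.57, 1.56]
contact_force: [-1.2, 0.1, -0.4]
opening: 0.82
```

Run:
```python
from h import *
go([439,35,250],Rd(-.112))
save('wrist','w4')
img=cv2.imread('pics/w4.png'); P=pose('wrist')
blobs(P,img,*RED,76);blobs(P,img,*BLUE,76)
save('top','t4');img=cv2.imread('pics/t4.png');P=pose('top');print('top');blobs(P,img,*BLUE,76);blobs(P,img,*RED,76)
```

```text
q [6.200e-02 3.700e-02 1.987e+00 1.000e-03 1.117e+00 1.760e-01] pos [439.1  29.1 249.9] t 7.4 op 0.82 F [-1.2  0.1 -0.4]
SHIFT [-0.1  5.9  0.1] ROT [-0.0007  0.      0.002 ] deg 0.1
[array([505.9, 454.1]), array([14. , 24.7]), np.float64(41.2)] W [ 625.5 -269.4   76. ] side [30.7 21.6] ang 0.966
[array([371., 358.]), array([20., 54.]), np.float64(90.0)] W [ 477.6 -118.6   76. ] side [54.  23.5] ang -0.121
[array([613.3, 332.5]), array([23.7, 78.4]), np.float64(18.4)] W [ 733.8 -124.6   76. ] side [86.5 30.1] ang 1.382
[array([312. , 212.2]), array([41.1, 56.9]), np.float64(1.2)] W [435.9  35.8  76. ] side [51.4 35.7] ang 1.42
[array([526. , 210.5]), array([40.5, 57.9]), np.float64(5.2)] W [629.3  16.1  76. ] side [52.9 38.6] ang 1.501
top
[array([574.2, 284.5]), array([51.8, 58.6]), np.float64(88.4)] W [ 451.2 -677.2   76. ] side [166.6 139.2] ang -1.543
[array([474.1, 264.9]), array([25.2, 16.6]), np.float64(49.4)] W [ 503.5 -404.4   76. ] side [44.9 66. ] ang -0.878
[array([314.6, 216.1]), array([19.3, 13.5]), np.float64(4.8)] W [631.2  15.4  76. ] side [35.9 51. ] ang -0.076
[array([204. , 130.6]), array([ 39.9, 124.3]), np.float64(89.4)] W [865.2 315.6  76. ] side [342.2 112.5] ang -1.568
[array([428.3, 315.8]), array([26.9, 20.5]), np.float64(45.0)] W [ 370.8 -280.    76. ] side [53.7 69.6] ang -0.798
[array([354.3, 274.9]), array([ 6.1, 16.2]), np.float64(6.3)] W [476.7 -88.2  76. ] side [42.3 15.8] ang -0.114
[array([380.8, 163.7]), array([35.3,  8.5]), np.float64(10.3)] W [ 774.3 -161.    76. ] side [23.5 94.6] ang -0.184
```

View pics/w4.png

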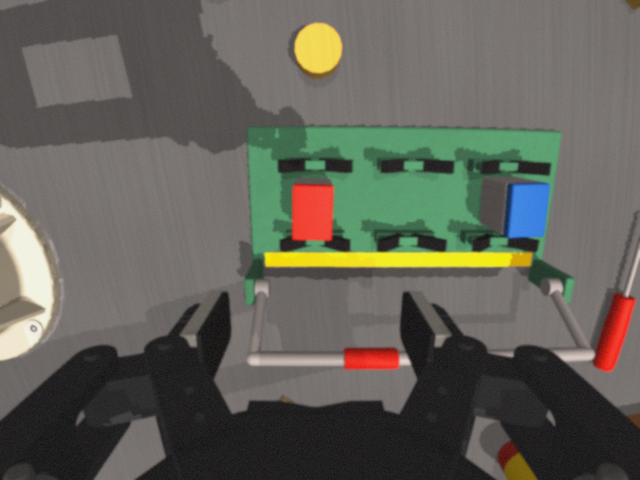

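Emit:
step_arm([
  [-3,6,-55,0,0,0,70],
  [-3,6.5,-110,0,0,0,70],
  [-3,6.5,-165,0,0,0,70],
  [-3,6.5,-200,0,0,0,70],
  [-3,6.5,-210,0,0,0,70],
  [-3,6.5,-210,0,0,0,20],
  [-3,6.5,-210,0,0,0,20],
  [-3,6.5,-210,0,0,0,20],
], force=50)

```text
clock: 8.5
eef_pos: [437.3, 35.8, 41.3]
tcp_rot: [0.388, 1.568, 0.274]
contact_force: [0.0, -0.5, 6.9]
opening: 0.419
```

Emit:
step_arm([
  [0,0,0,0,0,0,20],
  [0,0,0,0,0,0,20],
  [0,0,20,0,0,0,20],
  [0,0,50,0,0,0,20],
  [0,0,90,0,0,0,20],
  [0,0,130,0,0,0,20],
  [0,0,140,0,0,0,20],
  [0,0,140,0,0,0,20],
], force=50)

```text
clock: 9.5
eef_pos: [437.1, 35.8, 181.1]
tcp_rot: [0.358, 1.567, 0.244]
contact_force: [0.5, 1.1, -3.1]
opening: 0.419
```

Run:
```python
from h import *
go([439,35,250],Rd(-.112))
save('wrist','w5')
```

```text
q [7.800e-02 1.210e-01 2.068e+00 1.000e-03 9.490e-01 1.910e-01] pos [437.1  35.8 181.1] t 9.5 op 0.419 F [ 0.5  1.1 -3.1]
SHIFT [ 1.9 -0.8 68.9] ROT [-0.0008  0.0033  0.0016] deg 0.2
```

View pics/w5.png

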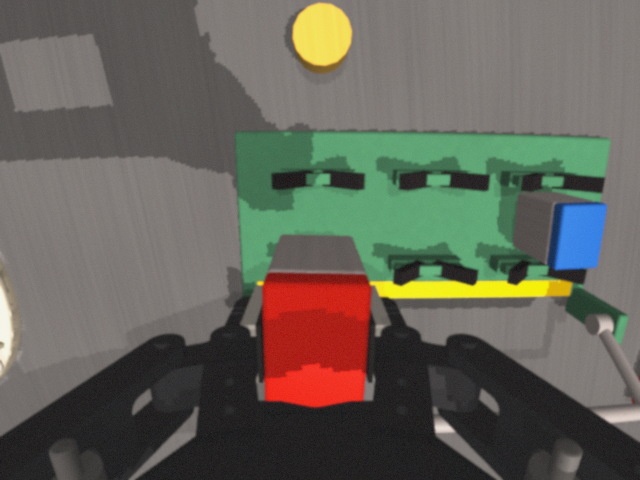

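Run:
```python
from h import *
# w1 pose: state when grabbed
s={'eef_pos':np.array([440.8,15.4,301.6]),'tcp_rot':np.array([1.757,1.569,.077])}
P=pose('wrist',s); X=cloud(P,np.load('pics/w1.npy')); img=cv2.imread('pics/w1.png')
m=(X[...,2]>23)&(X[...,2]<34)&(X[...,1]<-200)&(X[...,0]<560)
hsv=cv2.cvtColor(img,cv2.COLOR_BGR2HSV)
mr=m&(cv2.inRange(hsv,*RED)>0); p=X[mr]; print(len(p))
rc=cv2.minAreaRect(p[:,:2].astype(np.float32)); print('red',rc)
print('tray red floor',X[228,566])
for a,z in ((RED,28),):
    blobs(P,img,*a,28)
P=pose('top'); Xt=cloud(P,np.load('pics/t4.npy'))
for nm,(lo,hi) in dict(r=RED,y=YEL,b=BLUE).items():
    mm=cv2.inRange(cv2.cvtColor(cv2.imread('pics/t4.png'),cv2.COLOR_BGR2HSV),lo,hi)>0
    mm[:,:390]=0; mm[:,515:]=0; mm[:230]=0; mm[350:]=0
    c=cv2.findContours(mm.astype(np.uint8),0,2)[0]; c=max(c,key=cv2.contourArea); rc=cv2.minAreaRect(c); print(nm,rc,onz(P,[rc[0]],28).round(1))
```

```text
723
red ((373.5256042480469, -289.5829772949219), (76.51471710205078, 58.568580627441406), 47.0828742980957)
tray red floor [ 371.2572096  -296.93289205   11.70420444]
[array([292.5, 212.5]), array([35., 39.]), np.float64(90.0)] W [430.5  44.4  28. ] side [44.9 41.5] ang -1.681
[array([566.3, 227.7]), array([58.9, 51.2]), np.float64(41.6)] W [ 376.8 -285.8   28. ] side [59.  83.2] ang -0.762
[array([320.5, 167.5]), array([19., 51.]), np.float64(0.0)] W [478.4   6.5  28. ] side [57.  21.1] ang -0.111
r ((428.25006103515625, 315.7500305175781), (26.870054244995117, 20.50609588623047), 45.0) [[ 371.3 -289.3   28. ]]
y ((450.8780517578125, 278.59759521484375), (9.214252471923828, 1.8740851879119873), 51.34019470214844) [[ 470.9 -352.6   28. ]]
b ((474.1235656738281, 264.8941345214844), (25.1639347076416, 16.59518051147461), 49.39870071411133) [[ 508.1 -417.5   28. ]]
```

Emit:
step_arm([
  [-5,-15,20,0,0,-0.06,20],
  [-15,-60,30,0,0,-0.14,20],
  [-25,-110,30,0,0,-0.22,20],
  [-35,-160,30,0,0,-0.31,20],
  [-43,-205,30,0,0,-0.4,20],
  [-52,-250,20,0,0,-0.48,20],
  [-60,-295,10,0,0,-0.56,20],
  [-65,-325,0,0,0,-0.64,20],
])

```text
clock: 10.55
eef_pos: [370.1, -290.5, 177.9]
tcp_rot: [2.855, 1.569, 2.098]
contact_force: [-0.1, 0.7, -3.2]
opening: 0.415
```

Run:
```python
from h import *
go([372.5,-289,45],Rd(-.75))
save('wrist','w6')
```

```text
q [-6.690e-01  1.780e-01  2.007e+00  1.000e-03  9.580e-01  8.800e-02] pos [ 370.1 -290.5  177.9] t 10.55 op 0.415 F [-0.1  0.7 -3.2]
SHIFT [   2.4    1.5 -132.9] ROT [-0.0014 -0.0008  0.0075] deg 0.4
```

View pics/w6.png

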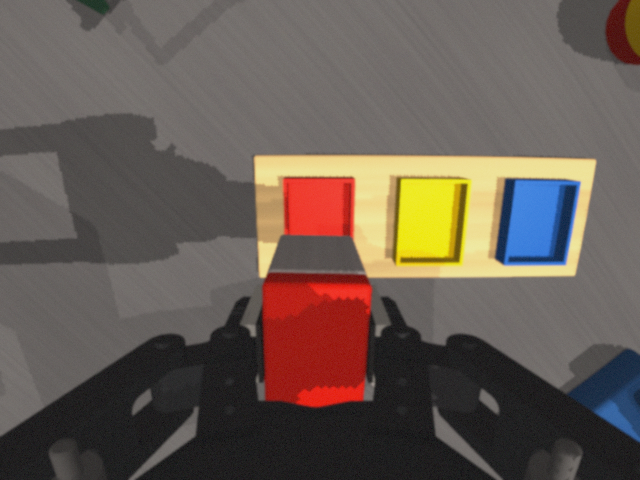

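Run:
```python
from h import *
P=pose('wrist')
print('yel',onz(P,[[398,178],[467,180],[464,266],[394,266]],28).mean(0).round(1))
print('blue',onz(P,[[504,178],[579,181],[568,266],[497,264]],28).mean(0).round(1))
ye=onz(P,[[398,178],[467,180]],28).mean(0); re=onz(P,[[284,178],[354,178]],28).mean(0); ty=np.array([np.cos(.82),np.sin(.82),0])
W=onz(P,[[284,178],[354,178],[398,178],[467,180],[504,178],[579,181]],28); print(W.round(1))
ax=W[3]-W[0]; an=np.arctan2(ax[1],ax[0]); print(an)
l=np.array([np.cos(an-np.pi/2),np.sin(an-np.pi/2),0]);print('red',(re+37*l).round(1),'yel',(ye+37*l).round(1))
```

```text
yel [ 438.7 -357.6   28. ]
blue [ 506.1 -420.9   28. ]
[[ 376.8 -247.1   28. ]
 [ 417.3 -285.6   28. ]
 [ 442.9 -309.8   28. ]
 [ 483.1 -349.5   28. ]
 [ 506.8 -369.3   28. ]
 [ 553.8 -415.8   28. ]]
-0.7667588954400303
red [ 371.4 -293.    28. ] yel [ 437.3 -356.3   28. ]
```

Emit:
step_arm([
  [2,0,-50,0,0,0.007,20],
  [2,-0.5,-95,0,0,0.007,20],
  [2,-0.5,-120,0,0,0.007,20],
  [2,-0.5,-130,0,0,0.007,20],
  [2,-0.5,-135,0,0,0.007,20],
  [2,-0.5,-136,0,0,0.007,20],
  [2,-0.5,-136,0,0,0.007,20],
  [2,-0.5,-136,0,0,0.007,20],
])

```text
clock: 11.6
eef_pos: [370.6, -292.2, 42.4]
tcp_rot: [-2.813, 1.567, 2.716]
contact_force: [-8.4, 4.8, 19.9]
opening: 0.417
```

Emit:
step_arm([
  [0,0,0,0,0,0,30],
  [0,0,0,0,0,0,50],
  [0,0,0,0,0,0,60],
  [0,0,0,0,0,0,60],
  [0,0,30,0,0,0,60],
  [0,0,80,0,0,0,60],
  [0,0,130,0,0,0,60],
  [0,0,170,0,0,0,60],
])

```text
clock: 12.6
eef_pos: [370.8, -292.4, 214.4]
tcp_rot: [-2.672, 1.568, 2.857]
contact_force: [0.3, 0.1, -0.5]
opening: 0.7
```

Run:
```python
from h import *
go([629.3,16.1,200],Rd(-.112+.02))
save('wrist','w7')
P=pose('wrist'); blobs(P,cv2.imread('pics/w7.png'),*RED,77);blobs(P,cv2.imread('pics/w7.png'),*BLUE,28)
```

```text
q [-6.700e-01  1.340e-01  1.966e+00 -1.000e-03  1.044e+00  8.400e-02] pos [ 370.8 -292.4  214.4] t 12.6 op 0.7 F [ 0.3  0.1 -0.5]
SHIFT [258.5 308.5 -14.4] ROT [ 1.000e-04 -2.700e-03  6.617e-01] deg 37.9
[array([316.5, 215. ]), array([86., 63.]), np.float64(90.0)] W [ 379.4 -287.4   77. ] side [48.8 70.2] ang -0.753
[array([590.4,  18.3]), array([ 8.7, 32.5]), np.float64(38.7)] W [ 633.1 -317.2   77. ] side [24.7  7. ] ang 0.162
[array([613.8, 375.7]), array([98.8, 60.8]), np.float64(39.1)] W [ 496.  -668.5   28. ] side [ 66.4 160.1] ang 0.304
[array([514.2, 213.4]), array([65.1, 81.3]), np.float64(6.7)] W [ 512.3 -423.2   28. ] side [77.9 64.9] ang 0.818
```

View pics/w7.png

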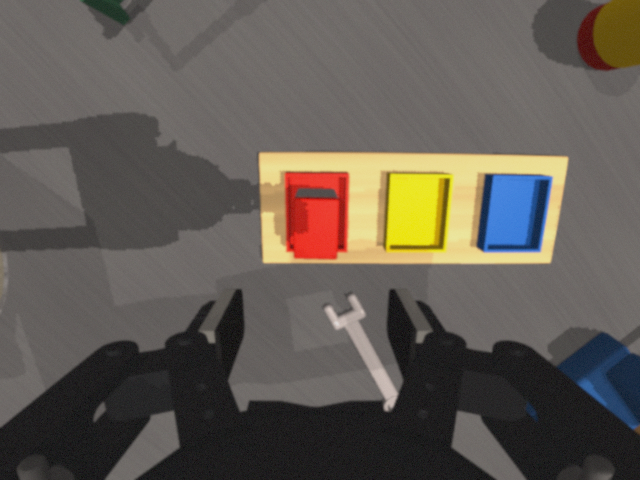

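Run:
```python
from h import *
P=pose('wrist')
print('blk',onz(P,[[296,197],[338,197],[338,258],[296,258]],77).mean(0).round(1))
print('tray',onz(P,[[287,172],[348,172],[347,252],[289,252]],28).mean(0).round(1))
print('blue',onz(P,[[485,174],[551,177],[543,252],[478,251]],28).mean(0).round(1))
X=cloud(P,np.load('pics/w7.npy'));print(X[228,317])
```

```text
blk [ 372.3 -295.6   77. ]
tray [ 374.8 -294.5   28. ]
blue [ 512.2 -424.5   28. ]
[ 373.15626967 -294.54915151   82.00136572]
```

Emit:
step_arm([
  [25,40,10,0,0,0.07,70],
  [55,75,20,0,0,0.15,70],
  [85,115,20,0,0,0.23,70],
  [120,150,20,0,0,0.31,70],
  [155,190,20,0,0,0.4,70],
  [190,230,10,0,0,0.48,70],
  [225,270,5,0,0,0.57,70],
  [259,308,-5,0,0,0.66,70],
])

```text
clock: 13.65
eef_pos: [633.0, 15.6, 213.5]
tcp_rot: [-0.165, 1.567, -0.255]
contact_force: [-0.0, 0.3, 1.2]
opening: 0.816
```

Run:
```python
from h import *
go([629.3,16.1,42],Rd(-.112+.02))
save('wrist','w8')
P=pose('wrist'); blobs(P,cv2.imread('pics/w8.png'),*BLUE,76)
```

```text
q [ 2.300e-02  3.800e-01  1.635e+00 -1.000e-03  1.122e+00  1.140e-01] pos [633.   15.6 213.5] t 13.65 op 0.816 F [-0.   0.3  1.2]
SHIFT [  -3.7    0.5 -171.5] ROT [ 0.0011  0.0041 -0.0015] deg 0.3
[array([314.5, 228. ]), array([45., 62.]), np.float64(0.0)] W [635.2  21.2  76. ] side [50.4 34.7] ang 1.47
[array([576. ,  24.5]), array([ 49., 126.]), np.float64(90.0)] W [839.5 158.6  76. ] side [102.8  35.9] ang 0.009
```

View pics/w8.png

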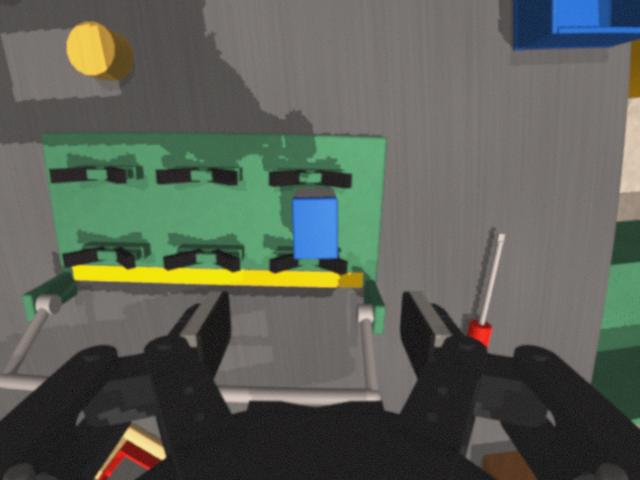

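Run:
```python
from h import *
go([629.3,16.1,42],Rd(-.112+.02))
P=pose('wrist'); save('wrist','w8')
blobs(P,cv2.imread('pics/w8.png'),*BLUE,76)
c=[[43,135],[386,136],[378,285]]
print(onz(P,c,12).round(1))
```

```text
q [2.800e-02 3.850e-01 1.631e+00 1.000e-03 1.120e+00 1.120e-01] pos [636.   19.9 212. ] t 13.7 op 0.817 F [ 1.3  2.7 -0.1]
SHIFT [  -6.7   -3.8 -170. ] ROT [-0.0014  0.0056 -0.0071] deg 0.5
[array([311.5, 234. ]), array([62., 45.]), np.float64(90.0)] W [632.4  16.6  76. ] side [34.9 50.8] ang -0.085
[array([575.,  28.]), array([ 56., 128.]), np.float64(90.0)] W [838.7 156.1  76. ] side [104.3  41.1] ang 0.008
[[384.9 119.   12. ]
 [706.7  86.6  12. ]
 [693.5 -59.1  12. ]]
```

Emit:
step_arm([
  [-5,-3.4,-50,0,0,-0.007,70],
  [-5,-3.4,-100,0,0.003,-0.007,70],
  [-5,-3.4,-140,0,0.006,-0.007,70],
  [-5,-3.4,-165,0,0.006,-0.007,70],
  [-5,-3.4,-171,0,0.006,-0.007,70],
  [-5,-3.4,-171,0,0.006,-0.007,20],
  [-5,-3.4,-171,0,0.006,-0.007,20],
  [-5,-3.4,-171,0,0.006,-0.007,20],
], force=50)

```text
clock: 14.75
eef_pos: [630.3, 14.2, 42.8]
tcp_rot: [0.164, 1.57, 0.069]
contact_force: [0.9, 0.1, 6.1]
opening: 0.415
```

Emit:
step_arm([
  [0,0,0,0,0,0,20],
  [0,0,0,0,0,0,20],
  [0,0,20,0,0,0,20],
  [0,0,50,0,0,0,20],
  [0,0,90,0,0,0,20],
  [0,0,130,0,0,0,20],
  [0,0,150,0,0,0,20],
  [0,0,150,0,0,0,20],
], force=50)

```text
clock: 15.75
eef_pos: [631.3, 14.3, 195.4]
tcp_rot: [0.136, 1.566, 0.04]
contact_force: [-0.6, -0.3, -3.5]
opening: 0.413
```

Run:
```python
from h import *
go([509,-421.5,192],Rd(-.757))
save('wrist','w9')
```

```text
q [0.02  0.395 1.656 0.    1.086 0.116] pos [631.3  14.3 195.4] t 15.75 op 0.413 F [-0.6 -0.3 -3.5]
SHIFT [-122.3 -435.8   -3.4] ROT [ 0.0013  0.0045 -0.6615] deg 37.9
```

View pics/w9.png

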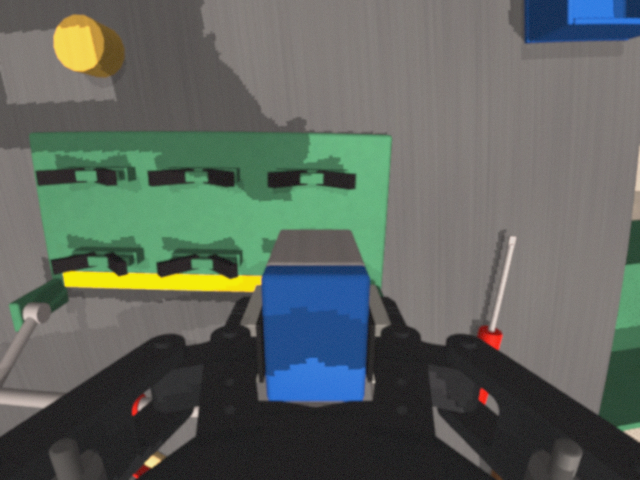

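Emit:
step_arm([
  [-12,-40,5,0,0,-0.06,20],
  [-26,-92,10,0,0,-0.14,20],
  [-40,-144,10,0,0,-0.22,20],
  [-54,-196,10,0,0,-0.3,20],
  [-69,-248,10,0,0,-0.38,20],
  [-84,-300,5,0,0,-0.46,20],
  [-98,-350,0,0,0,-0.54,20],
  [-112,-400,0,0,0,-0.61,20],
])

```text
clock: 16.8
eef_pos: [516.7, -386.6, 191.6]
tcp_rot: [3.011, 1.569, 2.303]
contact_force: [0.9, 1.3, -3.0]
opening: 0.416
```

Run:
```python
from h import *
go([509,-421.5,43],Rd(-.757))
P=pose('wrist');save('wrist','w10')
go([509,-421.5,43],Rd(-.757))
```

```text
q [-0.645  0.422  1.623  0.     1.098  0.063] pos [ 516.7 -386.6  191.6] t 16.8 op 0.416 F [ 0.9  1.3 -3. ]
SHIFT [  -7.7  -34.9 -148.6] ROT [-0.001  -0.0009 -0.049 ] deg 2.8
q [-0.652  0.424  1.619 -0.004  1.097  0.063] pos [ 515.1 -392.6  192. ] t 16.85 op 0.414 F [-1.6 -5.1 -1.7]
SHIFT [  -6.1  -28.9 -149. ] ROT [ 0.0035 -0.0011 -0.0442] deg 2.5
```

View pics/w10.png

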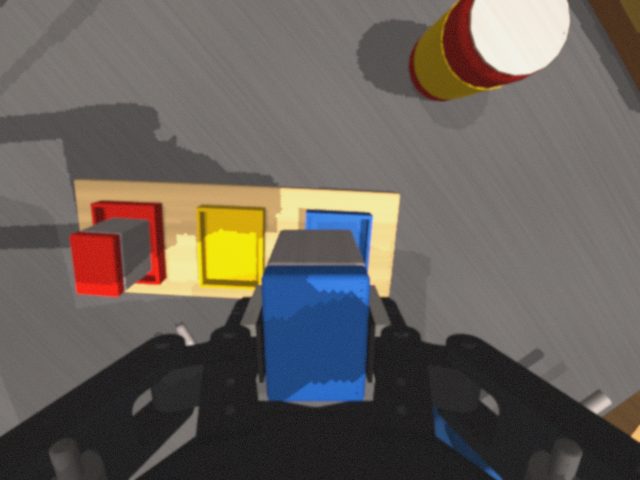

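Run:
```python
from h import *
s={'eef_pos':np.array([516.7,-386.6,191.6]),'tcp_rot':np.array([3.011,1.569,2.303])}
P=pose('wrist',s)
W=onz(P,[[306,211],[371,213],[198,206],[265,207]],28);print(W.round(1))
an=-.757;l=np.array([np.cos(an-np.pi/2),np.sin(an-np.pi/2),0])
print('blue',W[:2].mean(0)+37*l,'yel',W[2:].mean(0)+37*l)
print('board',onz(P,[[75,180],[400,193]],10))
```

```text
[[ 515.1 -374.    28. ]
 [ 556.4 -411.6   28. ]
 [ 447.4 -310.2   28. ]
 [ 490.7 -348.6   28. ]]
blue [ 510.3678554  -419.71337695   28.        ] yel [ 443.67367795 -356.28235581   28.        ]
board [[ 370.38046526 -215.55113448   10.        ]
 [ 587.50534267 -418.72334251   10.        ]]
```

Emit:
step_arm([
  [-6,-28,0,0.003,0,-0.044,20],
  [-6,-28,-20,0.003,0,-0.044,20],
  [-6,-28,-60,0.003,0,-0.044,20],
  [-6,-28,-90,0.003,0,-0.044,20],
  [-6,-28,-100,0.003,0,-0.044,20],
  [-6,-28,-100,0.003,0,-0.044,20],
  [-6,-28,-100,0.003,0,-0.044,20],
  [-6,-28,-100,0.003,0,-0.044,20],
])

```text
clock: 17.85
eef_pos: [509.8, -421.1, 93.3]
tcp_rot: [-0.509, 1.569, -1.265]
contact_force: [-0.2, 0.5, -3.4]
opening: 0.411
```

Run:
```python
from h import *
go([509,-420.3,43],Rd(-.757))
```

```text
q [-6.920e-01  5.530e-01  1.656e+00 -1.000e-03  9.310e-01  6.500e-02] pos [ 509.8 -421.1   93.3] t 17.85 op 0.411 F [-0.2  0.5 -3.4]
SHIFT [ -0.8   0.8 -50.3] ROT [ 0.0018  0.0006 -0.0003] deg 0.1
```

Emit:
step_arm([
  [-0.5,0.8,-25,0,0,0,20],
  [-0.5,0.8,-42,0,0,0,20],
  [-0.5,0.8,-49,0,0,0,20],
  [-0.5,0.8,-50,0,0,0,20],
  [-0.5,0.8,-50,0,0,0,20],
  [-0.5,0.8,-50,0,0,0,40],
  [-0.5,0.8,-50,0,0,0,60],
  [-0.5,0.8,-50,0,0,0,60],
])

```text
clock: 18.85
eef_pos: [509.5, -420.5, 43.6]
tcp_rot: [-0.363, 1.568, -1.12]
contact_force: [0.2, 0.4, 0.7]
opening: 0.701
```

Emit:
step_arm([
  [0,0,5,0,0,0,60],
  [0,0,40,0,0,0,60],
  [0,0,90,0,0,0,60],
  [0,0,140,0,0,0,60],
  [0,0,190,0,0,0,60],
  [0,0,220,0,0,0,60],
  [0,0,220,0,0,0,60],
  [0,0,220,0,0,0,60],
])

```text
clock: 19.85
eef_pos: [509.1, -420.1, 262.9]
tcp_rot: [-0.604, 1.569, -1.361]
contact_force: [0.3, -0.2, -1.1]
opening: 0.703
```

Run:
```python
from h import *
go([509,-420.3,43],Rd(-.757))
P=pose('wrist');save('wrist','w11')
X=cloud(P,np.load('pics/w11.npy')); save('top','t11'); save('side','s11')
img=cv2.imread('pics/w11.png')
for n,c in (('b',BLUE),('r',RED)):
    m=(cv2.inRange(cv2.cvtColor(img,cv2.COLOR_BGR2HSV),*c)>0)&(X[...,2]>60)&(X[...,2]<95)
    p=X[m];rc=cv2.minAreaRect(p[:,:2].astype(np.float32));A=np.c_[p[:,:2]-p[:,:2].mean(0),np.ones(len(p))];print(n,rc,'z',np.median(p[:,2]),'slope',np.linalg.lstsq(A,p[:,2],rcond=None)[0][:2])
zoom('t11',110,180,370,330,3)
```

```text
q [-6.920e-01  3.810e-01  1.521e+00 -1.000e-03  1.239e+00  6.500e-02] pos [ 509.1 -420.1  262.9] t 19.85 op 0.703 F [ 0.3 -0.2 -1.1]
SHIFT [-1.000e-01 -2.000e-01 -2.199e+02] ROT [ 0.0016  0.0003 -0.0003] deg 0.1
b ((467.07635498046875, -508.58587646484375), (254.79588317871094, 47.61136245727539), 64.6119155883789) z 76.90323992598215 slope [0.01194979 0.01037105]
r ((502.61346435546875, -338.6441345214844), (56.97663879394531, 332.6115417480469), 71.05726623535156) z 76.78206912503 slope [0.02514085 0.00086303]
```

View pics/w11.png

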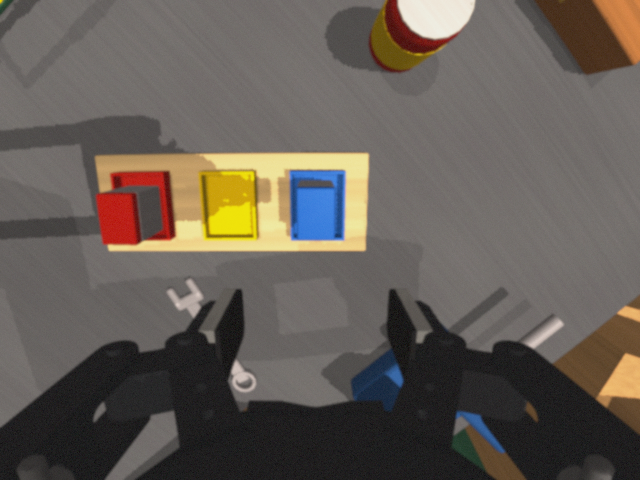

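View pics/t11_z.png

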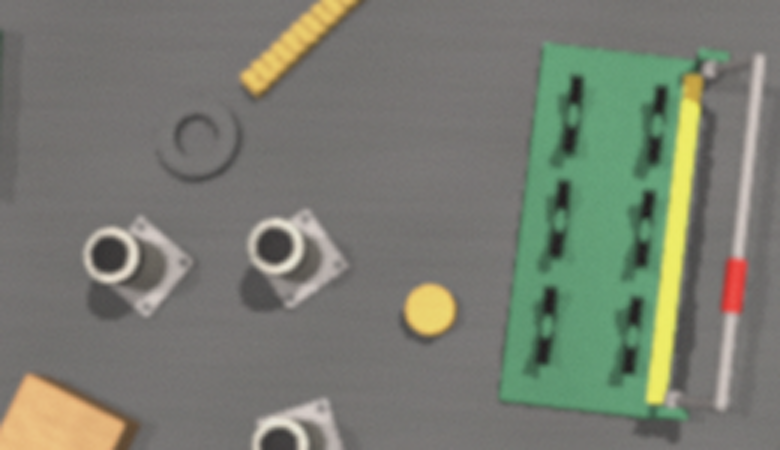

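```bash
cat > kin.py <<'E'
from h import *
from scipy.optimize import least_squares
def fk(q,p):
    L0,a,L1,L2,e,Lt=p
    q1,q2,q3,q4,q5,q6=q
    Ry=lambda t:R.from_euler('y',t).as_matrix();Rz=lambda t:R.from_euler('z',t).as_matrix()
    A=Rz(q1); B=A@Ry(q2); C=B@Ry(q3); 
    pos=A@[a,0,L0]+B@[0,0,L1]+C@[e,0,L2]
    D=C@Rz(q4)@Ry(q5)@Rz(q6); pos=pos+D@[0,0,Lt]
    # tool x = D z ; 
    return pos,D
data=[([-1.258,.3535,1.634,0,1.155,-.002],[193.4,-593.9,230.7]),([.032,-.013,1.918,0,1.234,1.712],[440.8,15.4,301.6]),([.012,.322,2.048,0,.767,1.692],[484.4,7.5,95.4]),([-.588,.489,1.961,.682,1.154,.661],[475.2,-77.6,115.9]),([-.18,.107,1.887,.229,1.302,.373],[444.9,-3.4,271.9]),([.078,.121,2.068,.001,.949,.191],[437.1,35.8,181.1]),([-.67,.134,1.966,0,1.044,.084],[370.8,-292.4,214.4]),([.02,.395,1.656,0,1.086,.116],[631.3,14.3,195.4]),([-.692,.381,1.521,-.001,1.239,.065],[509.1,-420.1,262.9]),([-.692,.553,1.656,-.001,.931,.065],[509.8,-421.1,93.3])]
f=least_squares(lambda p:np.concatenate([fk(q,p)[0]-np.array(x) for q,x in data]),[300,0,450,400,0,250])
P0=f.x
# tool frame from D: tool x = D ez ; find tool z from data
if __name__=='__main__':
    print(P0.round(1),np.abs(f.fun).max().round(1))
    s=r.sense();D=fk(s['qpos'],P0)[1];print((D.T@R.from_euler('xyz',s['tcp_rot']).as_matrix()).round(3))
LIM=np.array([[-2.63,2.63],[-.92,2.1],[.06,2.66],[-1.3,4.44],[0,2.69],[-3.02,3.02]])
TF=np.array([[0,0,1.],[0,1,0],[-1,0,0]])
E
python3 kin.py
```

```text
[2.951e+02 4.000e-01 5.684e+02 4.935e+02 5.770e+01 3.451e+02] 1.7
[[ 0.  0. -1.]
 [ 0.  1.  0.]
 [ 1. -0.  0.]]
```

```bash
cat >> kin.py <<'E'
TF=np.array([[0,0,-1.],[0,1,0],[1,0,0]])
def ik(pos,Rt,q0=None,n=12):
    best=None; rng=np.random.default_rng(0)
    for k in range(n):
        x0=np.array(q0) if (k==0 and q0 is not None) else rng.uniform(LIM[:,0],LIM[:,1])
        x0=np.clip(x0,LIM[:,0]+.01,LIM[:,1]-.01)
        g=lambda q:np.concatenate([(fk(q,P0)[0]-pos)/100,(R.from_matrix(fk(q,P0)[1]@TF@Rt.T)).as_rotvec()])
        s=least_squares(g,x0,bounds=(LIM[:,0],LIM[:,1]))
        if best is None or s.cost<best.cost-1e-9: best=s
        if k==0 and s.cost<1e-6: break
    return best.x,best.cost
def frame(x,z):
    x=x/np.linalg.norm(x);z=z/np.linalg.norm(z);return np.c_[x,np.cross(z,x),z]
XC=np.array([-.112,-.9937,0]);YC=np.array([.9937,-.112,0]);Z=np.array([0,0,1.])
def upright(h,th,f=1):
    hv=np.array([np.cos(h),np.sin(h),0]);return frame(np.sin(th)*hv-np.cos(th)*Z,f*np.cross(hv,Z))
def laid(th,f=1): return frame(np.cos(th)*XC-np.sin(th)*Z,f*YC)
E
python3 - <<'E'
from kin import *
th=np.radians(60)
C=np.array([534,24.4,0])
for n,y in ((1,-95),(2,0),(3,95)):
    for f in (1,-1):
        Rt=laid(th,f); g=C+YC*y+XC*5+Z*62; 
        for up in (0,120):
            q,c=ik(g+Z*up+Rt[:,0]*18.7,Rt,[0,.4,1.7,.5,1.1,0]); print('nest',n,f,up,q.round(2),c.round(6))
for m in ((497,443),(505,303),(340,291)):
    for hd in (0,.3,.6,.9,1.2,1.57,1.9):
        Rt=upright(hd,th,1); q,c=ik(np.array([*m,65])+Rt[:,0]*18.7,Rt,[hd,.6,1.7,0,.2,0])
        print(m,hd,q.round(2),c.round(6))
E
```

```text
nest 1 1 0 [ 0.4   0.51  2.06 -0.57  0.93  0.94] 0.0
nest 1 1 120 [ 0.4   0.3   2.   -0.5   1.16  0.79] 0.0
nest 1 -1 0 [ 0.4   0.51  2.06 -0.57  0.93 -2.2 ] 0.0
nest 1 -1 120 [ 0.4   0.3   2.   -0.5   1.16 -2.36] 0.0
nest 2 1 0 [ 0.32  0.59  1.87 -0.57  0.99  0.83] 0.0
nest 2 1 120 [ 0.32  0.41  1.82 -0.51  1.19  0.69] 0.0
nest 2 -1 0 [ 0.32  0.59  1.87 -0.57  0.99 -2.31] 0.0
nest 2 -1 120 [ 0.32  0.41  1.82 -0.51  1.19 -2.45] 0.0
nest 3 1 0 [ 0.26  0.69  1.67 -0.56  1.06  0.72] 0.0
nest 3 1 120 [ 0.26  0.53  1.62 -0.52  1.24  0.61] 0.0
nest 3 -1 0 [ 0.26  0.69  1.67 -0.56  1.06 -2.42] 0.0
nest 3 -1 120 [ 0.26  0.53  1.62 -0.52  1.24 -2.54] 0.0
(497, 443) 0 [ 1.12  0.74  2.07  4.44  0.93 -1.92] 0.000116
(497, 443) 0.3 [ 1.01  0.72  2.2   3.95  0.89 -1.75] 0.0
(497, 443) 0.6 [ 0.82  0.71  2.28  3.39  0.9  -1.61] 0.0
(497, 443) 0.9 [ 0.6   0.71  2.28  2.81  0.9  -1.51] 0.0
(497, 443) 1.2 [ 0.43  0.72  2.19  2.25  0.89 -1.36] 0.0
(497, 443) 1.57 [ 0.31  0.76  2.    1.64  0.97 -1.13] 0.0
(497, 443) 1.9 [ 0.29  0.82  1.8   1.26  1.14 -0.98] 0.0
(505, 303) 0 [ 0.94  0.71  2.3   4.14  0.98 -1.69] 0.0
(505, 303) 0.3 [ 0.75  0.72  2.41  3.59  1.04 -1.57] 0.0
(505, 303) 0.6 [ 0.49  0.73  2.44  3.03  1.07 -1.57] 0.0
(505, 303) 0.9 [ 0.24  0.72  2.38  2.47  1.01 -1.54] 0.0
(505, 303) 1.2 [ 0.1   0.72  2.25  1.94  0.97 -1.38] 0.0
(505, 303) 1.57 [ 0.04  0.75  2.04  1.41  1.07 -1.16] 0.0
(505, 303) 1.9 [ 0.06  0.81  1.83  1.08  1.24 -1.06] 0.0
(340, 291) 0 [ 1.37  0.74  2.48  4.44  1.06 -1.48] 0.000325
(340, 291) 0.3 [ 1.25  0.81  2.61  3.98  1.23 -1.33] 0.0
(340, 291) 0.6 [ 1.06  0.8   2.66  3.65  1.27 -1.46] 0.008903
(340, 291) 0.9 [ 0.31  0.85  2.66  2.56  1.33 -1.76] 0.002773
(340, 291) 1.2 [ 0.12  0.78  2.57  2.15  1.16 -1.78] 0.0
(340, 291) 1.57 [ 0.02  0.72  2.38  1.57  1.05 -1.51] 0.0
(340, 291) 1.9 [ 0.05  0.72  2.19  1.18  1.12 -1.32] 0.0
```

Run:
```python
from kin import *
go([430,330,380],Rd(-.1))
print(ik(np.array([430,330,380]),Rd(-.1),[.6,.1,1.6,0,1.2,0]))
```

```text
q [-6.920e-01  3.820e-01  1.521e+00 -1.000e-03  1.239e+00  6.500e-02] pos [ 509.  -420.   262.1] t 20.0 op 0.705 F [ 0.2 -0.2 -0.6]
SHIFT [-79.  750.  117.9] ROT [ 9.000e-04 -6.000e-04  6.567e-01] deg 37.6
(array([ 6.54570767e-01,  1.11873364e-01,  1.61729710e+00, -8.84444346e-14,
        1.41242219e+00,  7.54570767e-01]), np.float64(2.7002344747003863e-24))
```

Emit:
step_arm([
  [-4,50,20,0,0,0.08,80],
  [-9,105,40,0,0,0.16,80],
  [-14,160,60,0,0,0.24,80],
  [-20,215,80,0,0,0.3,80],
  [-26,270,100,0,0,0.36,80],
  [-32,320,117,0,0,0.42,80],
  [-37,370,117,0,0,0.5,80],
  [-42,425,117,0,0,0.56,80],
])

```text
clock: 21.0
eef_pos: [466.5, 6.4, 378.6]
tcp_rot: [-2.09, 1.569, -2.285]
contact_force: [1.0, 0.7, 0.4]
opening: 0.936
```

Run:
```python
from kin import *
go([430,330,380],Rd(-.1))
```

```text
q [ 1.100e-02 -1.900e-02  1.758e+00 -1.000e-03  1.403e+00  2.060e-01] pos [466.5   6.4 378.6] t 21.0 op 0.936 F [1.  0.7 0.4]
SHIFT [-36.5 323.6   1.4] ROT [ 0.0011 -0.0008  0.0949] deg 5.4
```

Emit:
step_arm([
  [-6,55,0,0,0,0.02,80],
  [-12,110,0,0,0,0.04,80],
  [-18,165,0,0,0,0.06,80],
  [-25,220,0,0,0,0.08,80],
  [-31,275,0,0,0,0.095,80],
  [-36,322,0,0,0,0.095,80],
  [-36,322,0,0,0,0.095,80],
  [-36,322,0,0,0,0.095,80],
])

```text
clock: 22.0
eef_pos: [430.2, 328.0, 377.7]
tcp_rot: [-2.133, 1.568, -2.233]
contact_force: [0.8, -0.5, -0.0]
opening: 0.936
```

Run:
```python
from kin import *
go([430,330,380],Rd(-.1))
save('wrist','w12')
```

```text
q [ 6.490e-01  1.130e-01  1.621e+00 -1.000e-03  1.411e+00  7.490e-01] pos [430.2 328.  377.7] t 22.0 op 0.936 F [ 0.8 -0.5 -0. ]
SHIFT [-0.2  2.   2.3] ROT [ 0.0026 -0.002  -0.0007] deg 0.2
```

View pics/w12.png

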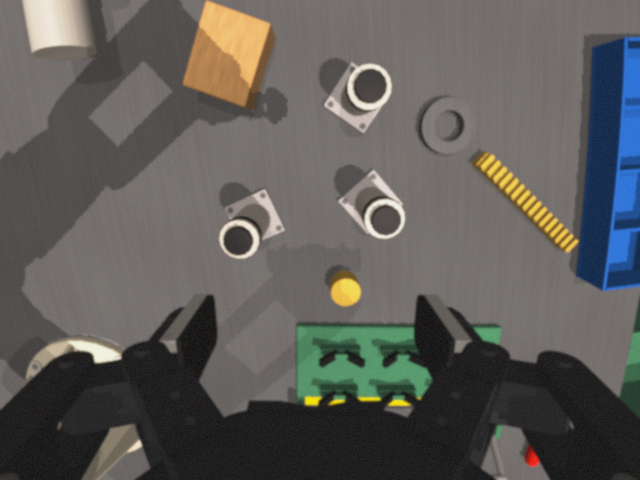

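```bash
cat >> h.py <<'E'
def motors(P,tag,boxes):
    X=cloud(P,np.load(f'pics/{tag}.npy')); img=cv2.imread(f'pics/{tag}.png')
    for (u0,v0,u1,v1) in boxes:
        Q=X[v0:v1,u0:u1]; g=img[v0:v1,u0:u1]
        cap=(Q[...,2]>125)&(Q[...,2]<136); 
        ring=(Q[...,2]>114)
        m=(ring*255).astype(np.uint8); c=max(cv2.findContours(m,0,2)[0],key=cv2.contourArea); (cx,cy),rad=cv2.minEnclosingCircle(c)
        print('capz',np.nanmedian(Q[cap][:,2]).round(1),'cap c',[((np.percentile(Q[cap][:,i],2)+np.percentile(Q[cap][:,i],98))/2).round(1) for i in (0,1)], 'ring@120',onz(P,[[u0+cx,v0+cy]],120)[0].round(1))
        fl=(Q[...,2]>6)&(Q[...,2]<14); p=Q[fl]; 
        e=np.linalg.norm(p[:,:2]-Q[cap][:,:2].mean(0),axis=1)<55
        rc=cv2.minAreaRect(p[e][:,:2].astype(np.float32)); print('   flange',[np.round(a,1) for a in rc])
E
python3 - <<'E'
from h import *
P=pose('wrist'); motors(P,'w12',[(318,55,400,140),(330,160,415,245),(212,180,292,262)])
img=cv2.imread('pics/w12.png');print(onz(P,[[297,325]],12))
E
```

```text
capz 130.2 cap c [np.float64(496.1), np.float64(443.0)] ring@120 [495.8 443.5 120. ]
   flange [array([496.4, 443. ]), array([66.1, 66.9]), np.float64(50.1)]
capz 130.2 cap c [np.float64(504.4), np.float64(302.1)] ring@120 [504.5 302.5 120. ]
   flange [array([504.5, 302. ]), array([65.5, 66.5]), np.float64(36.6)]
capz 130.2 cap c [np.float64(338.1), np.float64(294.6)] ring@120 [338.  294.9 120. ]
   flange [array([337.3, 294.1]), array([67.3, 66.4]), np.float64(18.4)]
[[379.36690467 119.61137545  12.        ]]
```

```bash
cat >> kin.py <<'E'
TH=np.radians(60); CC=np.array([533.8,24.8,0]); SG=70.; DG=20.
def pick(m,h,back=0,lift=0):
    Rt=upright(h,TH); g=np.array([m[0],m[1],SG+lift]); return g+Rt[:,0]*(DG-back),Rt
def place(ny,up=0,dx=0):
    Rt=laid(TH); g=CC+YC*ny+XC*(66-SG+dx)+Z*(62+up); return g+Rt[:,0]*DG,Rt
def plan(seq,q0):
    q=q0
    for i in range(len(seq)-1):
        (p0,R0),(p1,R1)=seq[i],seq[i+1]
        rv=R.from_matrix(R1@R0.T).as_rotvec()
        print('leg',i,'shift',(p1-p0).round(1),'rot',rv.round(3),'deg',np.degrees(np.linalg.norm(rv)).round(0))
        for t in np.linspace(.25,1,4):
            q,c=ik(p0+t*(p1-p0),R.from_rotvec(rv*t).as_matrix()@R0,q,1); print('   ',q.round(2),'cost',round(c,6))
E
python3 - <<'E'
from kin import *
s=r.sense(); st=(s['eef_pos'],R.from_euler('xyz',s['tcp_rot']).as_matrix())
C=(337.7,294.5)
plan([st,pick(C,1.85,110,40),pick(C,1.85),pick(C,1.85,0,200),place(0,200),place(0,5)],s['qpos'])
E
```

```text
leg 0 shift [ -71.2 -108.  -223. ] rot [1.051 0.093 0.343] deg 64.0
    [0.46 0.04 1.84 0.27 1.18 0.38] cost 0.0
    [ 0.24  0.07  2.03  0.6   1.09 -0.13] cost 0.0
    [ 0.02  0.23  2.14  0.86  1.15 -0.67] cost 0.0
    [-0.15  0.5   2.17  0.96  1.29 -1.13] cost 0.0
leg 1 shift [-26.3  91.6 -95. ] rot [0. 0. 0.] deg 0.0
    [-0.1   0.55  2.19  1.02  1.23 -1.17] cost 0.0
    [-0.05  0.6   2.21  1.09  1.18 -1.23] cost 0.0
    [ 0.    0.65  2.22  1.16  1.14 -1.28] cost 0.0
    [ 0.06  0.71  2.22  1.24  1.1  -1.34] cost 0.0
leg 2 shift [  0.   0. 200.] rot [0. 0. 0.] deg 0.0
    [ 0.06  0.59  2.23  1.19  1.14 -1.22] cost 0.0
    [ 0.06  0.47  2.23  1.14  1.19 -1.1 ] cost 0.0
    [ 0.06  0.35  2.22  1.1   1.25 -0.98] cost 0.0
    [ 0.06  0.25  2.19  1.06  1.31 -0.86] cost 0.0
leg 3 shift [ 200.2 -292.3  -15.3] rot [-1.574 -0.132 -0.307] deg 92.0
    [ 0.08  0.12  2.06  0.7   1.2  -0.43] cost 0.0
    [ 0.17  0.11  1.94  0.29  1.17 -0.03] cost 0.0
    [ 0.27  0.18  1.84 -0.12  1.22  0.33] cost 0.0
    [ 0.33  0.32  1.75 -0.48  1.34  0.62] cost 0.0
leg 4 shift [   0.    0. -195.] rot [0. 0. 0.] deg 0.0
    [ 0.33  0.38  1.8  -0.5   1.25  0.67] cost 0.0
    [ 0.33  0.44  1.83 -0.51  1.17  0.72] cost 0.0
    [ 0.33  0.51  1.85 -0.54  1.08  0.77] cost 0.0
    [ 0.33  0.59  1.87 -0.56  1.01  0.83] cost 0.0
```

Emit:
step_arm([
  [-9,-14,-28,0.13,0.012,0.043,80],
  [-18,-27,-56,0.263,0.023,0.086,80],
  [-27,-41,-84,0.394,0.035,0.129,80],
  [-36,-54,-112,0.525,0.046,0.172,80],
  [-45,-68,-140,0.657,0.058,0.214,80],
  [-54,-81,-167,0.788,0.07,0.257,80],
  [-63,-95,-195,0.92,0.081,0.3,80],
  [-71,-108,-223,1.051,0.093,0.343,80],
])

```text
clock: 23.05
eef_pos: [360.0, 218.0, 155.0]
tcp_rot: [1.566, 0.521, 1.845]
contact_force: [0.7, -0.4, -0.4]
opening: 0.94
```

Run:
```python
from kin import *
go(*pick((337.7,294.5),1.85,110,40))
P=pose('wrist');save('wrist','w13')
go(*pick((337.7,294.5),1.85))
```

```text
q [-0.157  0.501  2.168  0.962  1.289 -1.131] pos [360. 218. 155.] t 23.05 op 0.94 F [ 0.7 -0.4 -0.4]
SHIFT [-0.8  1.6  0. ] ROT [-0.0041  0.0032  0.0027] deg 0.3
q [-0.161  0.522  2.169  0.961  1.289 -1.142] pos [357.  216.9 148.4] t 23.1 op 0.94 F [-2.1 -1.1 -5.4]
SHIFT [-24.1  94.3 -88.4] ROT [-0.0099 -0.0091  0.0005] deg 0.8
```

View pics/w13.png

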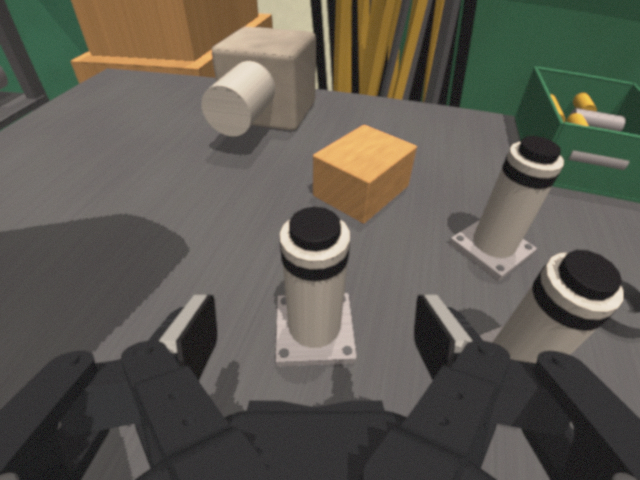

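Emit:
step_arm([
  [-6,20,-25,-0.01,-0.009,0,80],
  [-11,40,-48,-0.01,-0.009,0,80],
  [-16,60,-65,-0.01,-0.009,0,80],
  [-21,80,-80,-0.01,-0.009,0,80],
  [-24,92,-88,-0.01,-0.009,0,80],
  [-24,94,-88,-0.01,-0.009,0,80],
  [-24,94,-88,-0.01,-0.009,0,80],
  [-24,94,-88,-0.01,-0.009,0,80],
])

```text
clock: 24.1
eef_pos: [333.6, 310.5, 60.8]
tcp_rot: [1.57, 0.524, 1.848]
contact_force: [-0.5, -0.3, 0.2]
opening: 0.938
```

Run:
```python
from kin import *
go(*pick((337.7,294.5),1.85))
save('wrist','w14')
```

```text
q [ 0.057  0.702  2.224  1.238  1.106 -1.336] pos [333.6 310.5  60.8] t 24.1 op 0.938 F [-0.5 -0.3  0.2]
SHIFT [-0.7  0.6 -0.8] ROT [0.     0.0009 0.0012] deg 0.1
```

View pics/w14.png

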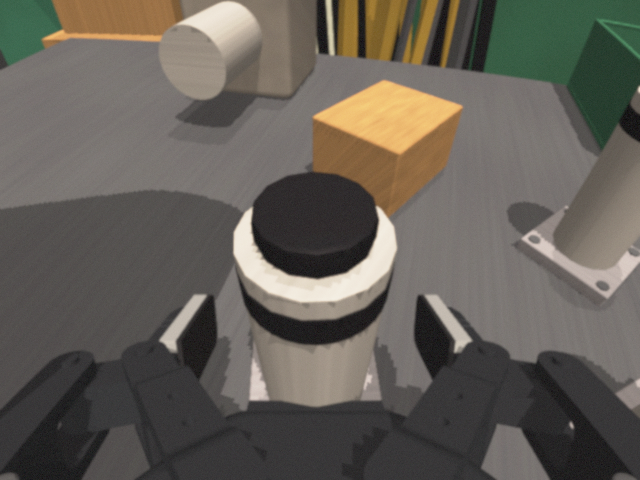

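Centered between the jaws; close and lift.

Emit:
step_arm([
  [0,0,0,0,0,0,40],
  [0,0,0,0,0,0,40],
  [0,0,0,0,0,0,30],
  [0,0,0,0,0,0,30],
  [0,0,10,0,0,0,30],
  [0,0,30,0,0,0,30],
  [0,0,60,0,0,0,30],
  [0,0,80,0,0,0,30],
], force=90)

```text
clock: 25.15
eef_pos: [333.4, 310.2, 141.4]
tcp_rot: [1.57, 0.526, 1.848]
contact_force: [0.5, -0.3, -7.3]
opening: 0.516
```

Emit:
step_arm([
  [0,0,30,0,0,0,30],
  [0,0,60,0,0,0,30],
  [0,0,90,0,0,0,30],
  [0,0,120,0,0,0,30],
  [0,0,120,0,0,0,30],
  [0,0,120,0,0,0,30],
  [0,0,120,0,0,0,30],
  [0,0,120,0,0,0,30],
])

```text
clock: 26.15
eef_pos: [333.1, 310.2, 260.5]
tcp_rot: [1.572, 0.526, 1.85]
contact_force: [-1.0, -0.6, -7.7]
opening: 0.516
```

Run:
```python
from kin import *
go(*place(0,170))
save('wrist','w15'); save('side','s15'); zoom('s15',200,150,460,350,3)
```

```text
q [ 0.057  0.244  2.187  1.061  1.312 -0.851] pos [333.1 310.2 260.5] t 26.15 op 0.516 F [-1.  -0.6 -7.7]
SHIFT [ 200.1 -291.3  -45.8] ROT [-1.5713 -0.1315 -0.3057] deg 92.0
```

View pics/w15.png

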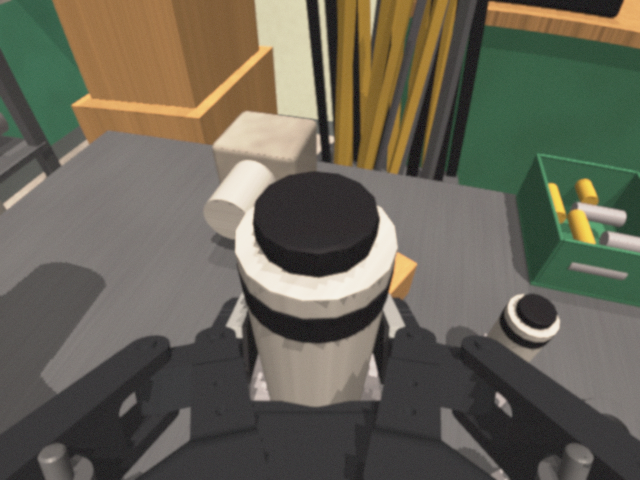

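View pics/s15_z.png

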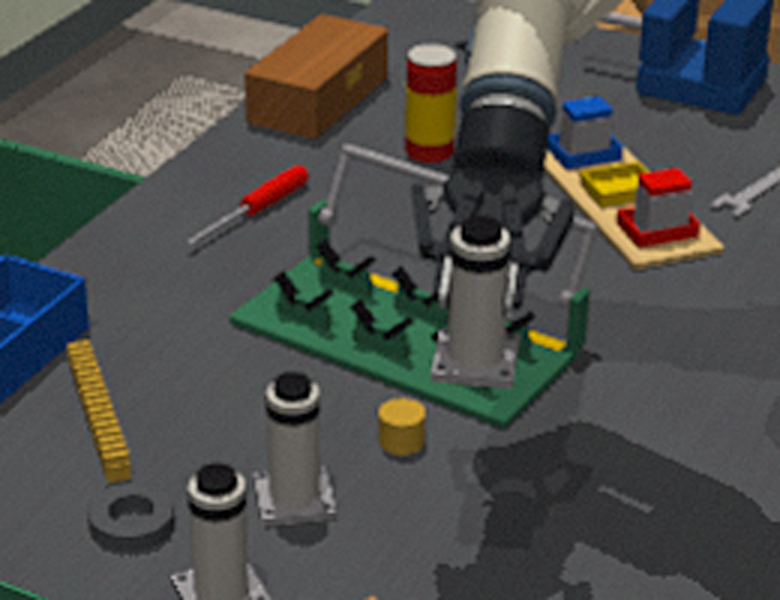

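Emit:
step_arm([
  [16,-24,0,-0.13,-0.011,-0.025,30],
  [33,-48,0,-0.26,-0.022,-0.051,30],
  [50,-73,0,-0.393,-0.033,-0.076,30],
  [67,-97,0,-0.524,-0.044,-0.102,30],
  [83,-121,0,-0.655,-0.055,-0.127,30],
  [100,-145,0,-0.786,-0.066,-0.153,30],
  [117,-170,0,-0.917,-0.077,-0.178,30],
  [133,-194,-5,-1.047,-0.088,-0.204,30],
])

```text
clock: 27.25
eef_pos: [466.0, 115.8, 255.9]
tcp_rot: [-3.071, 1.498, -3.061]
contact_force: [-0.8, -0.2, -8.2]
opening: 0.514
```

Run:
```python
from kin import *
go(*place(0,170))
```

```text
q [0.233 0.141 1.859 0.012 1.214 0.218] pos [466.  115.8 255.9] t 27.25 op 0.514 F [-0.8 -0.2 -8.2]
SHIFT [ 67.1 -97.  -41.2] ROT [-0.5214 -0.0442 -0.1005] deg 30.5
```

Emit:
step_arm([
  [16,-24,-5,-0.13,-0.011,-0.025,30],
  [33,-48,-10,-0.26,-0.022,-0.05,30],
  [50,-73,-25,-0.39,-0.033,-0.075,30],
  [67,-97,-41,-0.521,-0.044,-0.1,30],
  [67,-97,-41,-0.521,-0.044,-0.1,30],
  [67,-97,-41,-0.521,-0.044,-0.1,30],
  [67,-97,-41,-0.521,-0.044,-0.1,30],
  [67,-97,-41,-0.521,-0.044,-0.1,30],
])

```text
clock: 28.25
eef_pos: [533.0, 18.9, 215.7]
tcp_rot: [-1.569, 1.049, -1.682]
contact_force: [-0.6, 0.3, -7.9]
opening: 0.514
```

Run:
```python
from kin import *
go(*place(0,170)); go(*place(0,10))
P=pose('wrist');save('wrist','w16'); save('side','s16'); zoom('s16',200,150,460,350,3)
```

```text
q [ 0.327  0.354  1.781 -0.491  1.281  0.648] pos [533.   18.9 215.7] t 28.25 op 0.514 F [-0.6  0.3 -7.9]
SHIFT [ 0.1 -0.  -1. ] ROT [-0.0016  0.0008 -0.    ] deg 0.1
q [ 0.327  0.354  1.781 -0.491  1.281  0.648] pos [533.   18.9 215.7] t 28.25 op 0.514 F [-0.6  0.3 -7.9]
SHIFT [ 1.00e-01 -0.00e+00 -1.61e+02] ROT [-0.0016  0.0008 -0.    ] deg 0.1
```

View pics/w16.png

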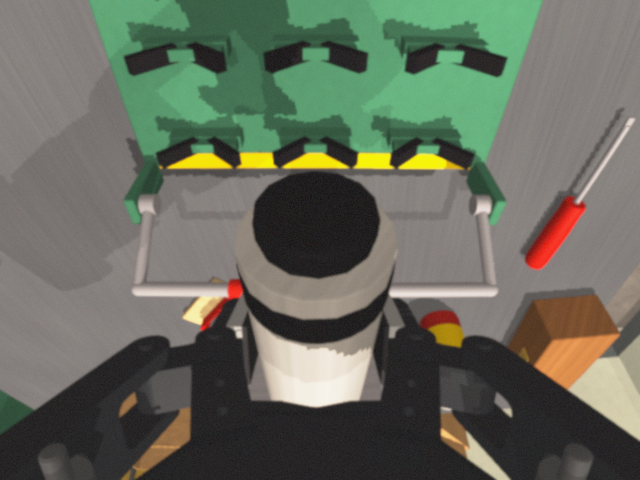

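View pics/s16_z.png

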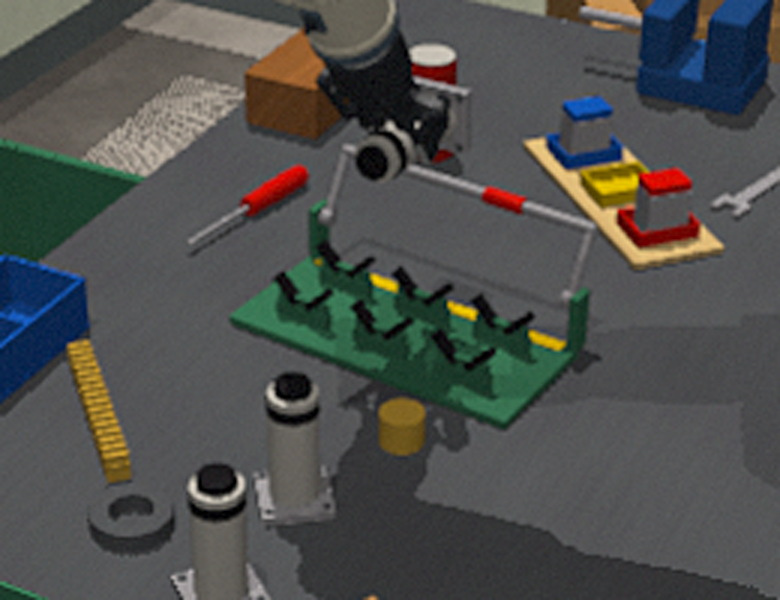

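Run:
```python
from kin import *
P=pose('wrist')
for uv in ([316.5,57],[316,152],[176.5,57],[456,60]):
    w=onz(P,[uv],58)[0]-CC; print(uv,'xc',(w@XC).round(1),'yc',(w@YC).round(1))
w=onz(P,[[97,0],[540,0]],12)-CC; print(w@YC)
zoom('w16',100,20,540,190,1.8)
```

```text
[316.5, 57] xc -43.1 yc -0.3
[316, 152] xc 28.5 yc -0.5
[176.5, 57] xc -44.4 yc -92.0
[456, 60] xc -42.6 yc 91.6
[-157.71239978  160.39542555]
```

View pics/w16_z.png

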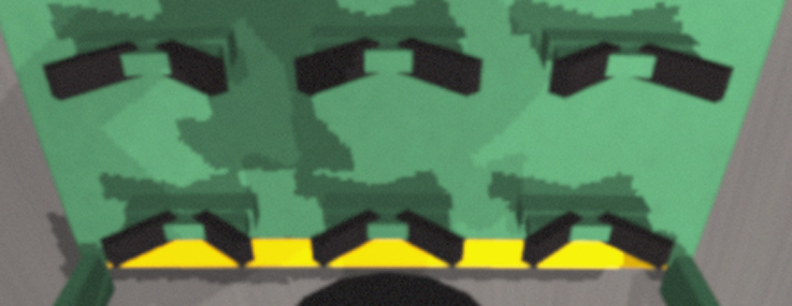

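Emit:
step_arm([
  [0,0,-40,-0.0016,0,0,30],
  [0,0,-80,-0.0016,0,0,30],
  [0,0,-115,-0.0016,0,0,30],
  [0,0,-135,-0.0016,0,0,30],
  [0,0,-150,-0.0016,0,0,30],
  [0,0,-160,-0.0016,0,0,30],
  [0,0,-164,-0.0016,0,0,30],
  [0,0,-165,-0.0016,0,0,30],
])

```text
clock: 29.35
eef_pos: [533.4, 18.9, 50.8]
tcp_rot: [-1.568, 1.047, -1.681]
contact_force: [0.3, -0.5, -7.6]
opening: 0.518
```

Emit:
step_arm([
  [0,0,-0.5,0,0,0,30],
  [0,0,-1,0,0,0,30],
  [0,0,-1.5,0,0,0,30],
  [0,0,-2,0,0,0,30],
  [0,0,-2.5,0,0,0,30],
  [0,0,-3,0,0,0,30],
  [0,0,-3,0,0,0,30],
  [0,0,-3,0,0,0,30],
])

```text
clock: 30.35
eef_pos: [533.4, 18.9, 47.8]
tcp_rot: [-1.568, 1.047, -1.681]
contact_force: [-0.3, -0.6, -8.2]
opening: 0.511
```

Run:
```python
from kin import *
go(*place(0,0))
P=pose('wrist');save('wrist','w17'); save('side','s17'); zoom('s17',200,150,460,350,3)
```

```text
q [ 0.328  0.593  1.866 -0.568  1.002  0.829] pos [533.4  18.9  47.8] t 30.35 op 0.511 F [-0.3 -0.6 -8.2]
SHIFT [-0.3 -0.  -3.1] ROT [ 0.0004  0.0013 -0.0003] deg 0.1
```

View pics/s17_z.png

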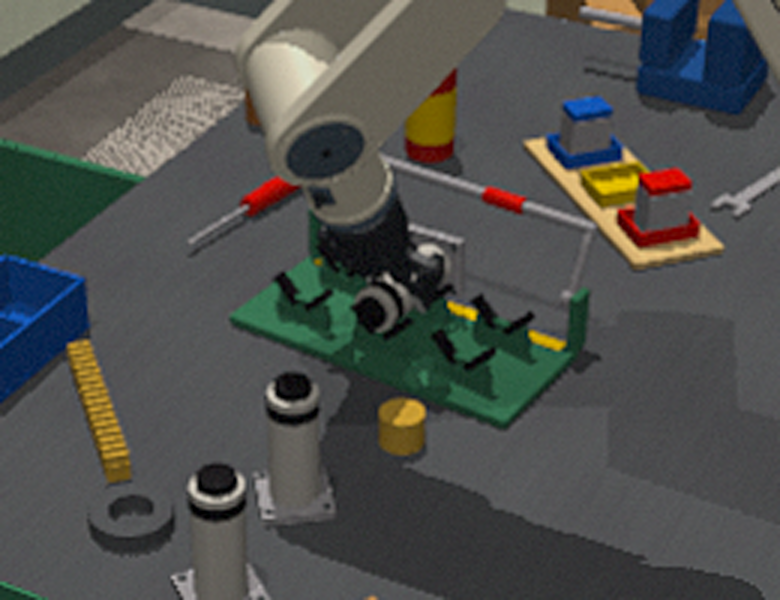

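No contact yet (force still −8 N weight); about 3 mm to go.

Emit:
step_arm([
  [0,0,-0.5,0,0,0,30],
  [0,0,-1,0,0,0,30],
  [0,0,-1.5,0,0,0,30],
  [0,0,-2,0,0,0,30],
  [0,0,-2.5,0,0,0,30],
  [0,0,-3,0,0,0,30],
  [0,0,-3,0,0,0,30],
  [0,0,-3,0,0,0,30],
])

```text
clock: 31.45
eef_pos: [533.3, 18.8, 45.5]
tcp_rot: [-1.568, 1.046, -1.681]
contact_force: [-4.1, 2.7, 5.0]
opening: 0.513
```

Run:
```python
from kin import *
go(*place(0,0))
```

```text
q [ 0.328  0.597  1.867 -0.57   0.999  0.832] pos [533.3  18.8  45.5] t 31.45 op 0.513 F [-4.1  2.7  5. ]
SHIFT [-0.2 -0.  -0.8] ROT [0.001  0.0013 0.0001] deg 0.1
```

Emit:
step_arm([
  [0,0,0,0,0,0,48],
  [0,0,0,0,0,0,54],
  [0,0,0,0,0,0,60],
  [0,0,0,0,0,0,60],
  [0,0,0,0,0,0,60],
  [1.5,12,21,0,0,0,60],
  [4,35,61,0,0,0,60],
  [7,60,104,0,0,0,60],
])

```text
clock: 32.45
eef_pos: [539.9, 79.2, 150.3]
tcp_rot: [-1.57, 1.046, -1.683]
contact_force: [0.8, -0.3, -0.1]
opening: 0.699
```

Emit:
step_arm([
  [2,20,34,0,0,0,60],
  [4,40,69,0,0,0,60],
  [4,40,69,0,0,0,60],
  [4,40,69,0,0,0,60],
  [4,40,69,0,0,0,80],
  [4,40,69,0,0,0,80],
  [4,40,69,0,0,0,80],
  [4,40,69,0,0,0,80],
])

```text
clock: 33.45
eef_pos: [543.8, 119.0, 219.1]
tcp_rot: [-1.571, 1.046, -1.684]
contact_force: [-0.4, 1.0, -0.2]
opening: 0.932
```

Run:
```python
from kin import *
P=pose('wrist');save('wrist','w18'); save('top','t18'); zoom('t18',110,180,370,330,3)
s=r.sense(); st=(s['eef_pos'],R.from_euler('xyz',s['tcp_rot']).as_matrix())
B=(504.5,302.2)
plan([st,pick(B,1.85,110,40),pick(B,1.85),pick(B,1.85,0,200),place(95,170)],s['qpos'])
```

```text
leg 0 shift [-17.9 108.2 -64.2] rot [1.575 0.132 0.307] deg 92.0
    [ 0.33  0.34  1.74 -0.11  1.18  0.4 ] cost 0.0
    [ 0.15  0.34  1.79  0.3   1.09 -0.07] cost 0.0
    [-0.01  0.45  1.82  0.69  1.18 -0.55] cost 0.0
    [-0.1   0.65  1.81  0.96  1.38 -0.93] cost 0.0
leg 1 shift [-26.3  91.6 -95. ] rot [0. 0. 0.] deg 0.0
    [-0.06  0.68  1.83  1.    1.34 -0.96] cost 0.0
    [-0.02  0.71  1.85  1.04  1.29 -0.99] cost 0.0
    [ 0.01  0.75  1.86  1.08  1.25 -1.03] cost 0.0
    [ 0.05  0.79  1.87  1.12  1.21 -1.06] cost 0.0
leg 2 shift [  0.   0. 200.] rot [0. 0. 0.] deg 0.0
    [ 0.05  0.7   1.87  1.1   1.25 -0.99] cost 0.0
    [ 0.05  0.62  1.87  1.07  1.29 -0.9 ] cost 0.0
    [ 0.05  0.54  1.86  1.05  1.33 -0.82] cost 0.0
    [ 0.05  0.46  1.84  1.03  1.38 -0.74] cost 0.0
leg 3 shift [ 127.8 -310.7  -45.3] rot [-1.574 -0.132 -0.307] deg 92.0
    [ 0.06  0.35  1.76  0.68  1.26 -0.4 ] cost 0.0
    [ 0.13  0.33  1.69  0.28  1.21 -0.06] cost 0.0
    [ 0.21  0.37  1.63 -0.12  1.23  0.27] cost 0.0
    [ 0.27  0.48  1.58 -0.5   1.32  0.57] cost 0.0
```

View pics/w18.png

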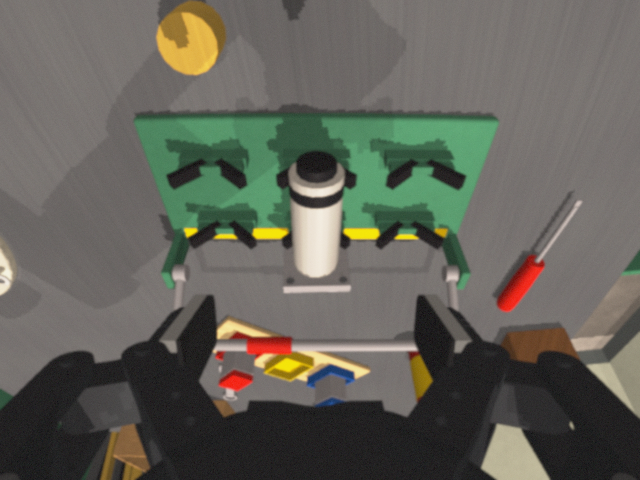

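View pics/t18_z.png

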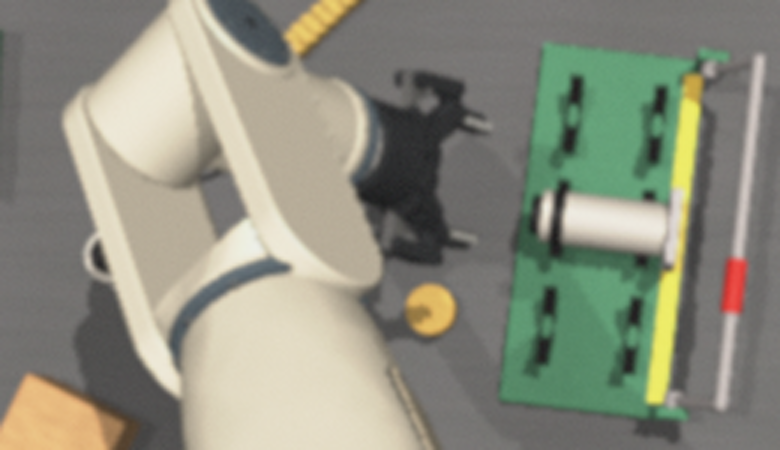

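```bash
cat >> kin.py <<'E'
def laidcheck(P,tag,ny):
    X=cloud(P,np.load(f'pics/{tag}.npy')); p=X[~np.isnan(X[...,0])]-CC
    L=np.c_[p@XC,p@YC-ny,p[:,2]]
    b=L[(abs(L[:,0])<50)&(abs(L[:,1])<15)&(L[:,2]>70)&(L[:,2]<100)]
    for a,c in ((-50,-20),(-20,10),(10,50)):
        q=b[(b[:,0]>a)&(b[:,0]<c)]
        if len(q)>30:
            A=np.c_[q[:,1]**2,q[:,1],np.ones(len(q))];k=np.linalg.lstsq(A,q[:,2],rcond=None)[0];print('barrel x',a,c,'top z',np.percentile(q[:,2],95).round(1),'yc of crest',(-k[1]/2/k[0]).round(1))
    f=L[(L[:,0]>48)&(L[:,0]<90)&(abs(L[:,1])<45)&(L[:,2]>86)&(L[:,2]<112)]
    if len(f)>5: print('flange x range',np.percentile(f[:,0],[3,97]).round(1),'y',np.percentile(f[:,1],[2,98]).round(1),len(f))
    c=L[(L[:,0]<-40)&(L[:,0]>-90)&(abs(L[:,1])<25)&(L[:,2]>66)&(L[:,2]<90)]
    print('cap end x',np.percentile(c[:,0],[1,5]).round(1))
E
python3 - <<'E'
from kin import *
P=pose('wrist'); laidcheck(P,'w18',0)
E
```

```text
barrel x -50 -20 top z 85.6 yc of crest -0.6
barrel x -20 10 top z 85.2 yc of crest -0.8
barrel x 10 50 top z 85.3 yc of crest -0.8
flange x range [54.7 64.9] y [-31.9  31.4] 900
cap end x [-64.8 -64.3]
```

Emit:
step_arm([
  [-2,10,0,0.14,0.012,0.027,80],
  [-4,20,0,0.29,0.024,0.056,80],
  [-6,30,0,0.43,0.036,0.084,80],
  [-8,40,0,0.58,0.048,0.113,80],
  [-9,50,0,0.73,0.061,0.142,80],
  [-11,60,0,0.88,0.073,0.171,80],
  [-12,70,0,1.03,0.086,0.2,80],
  [-14,80,0,1.18,0.099,0.23,80],
])

```text
clock: 34.55
eef_pos: [530.4, 199.1, 220.1]
tcp_rot: [1.665, 0.909, 1.835]
contact_force: [-0.6, -0.1, -0.6]
opening: 0.935
```

Run:
```python
from kin import *
go(*pick((504.5,302.2),1.85,110,40))
```

```text
q [-0.01   0.384  1.794  0.673  1.251 -0.493] pos [530.4 199.1 220.1] t 34.55 op 0.935 F [-0.6 -0.1 -0.6]
SHIFT [ -4.4  28.2 -65.1] ROT [0.3901 0.0343 0.0771] deg 22.9
```

Emit:
step_arm([
  [-2,10,-10,0.13,0.011,0.026,80],
  [-3,20,-30,0.26,0.023,0.052,80],
  [-4,28,-50,0.39,0.034,0.077,80],
  [-4,28,-65,0.39,0.034,0.077,80],
  [-4,28,-65,0.39,0.034,0.077,80],
  [-4,28,-65,0.39,0.034,0.077,80],
  [-4,28,-65,0.39,0.034,0.077,80],
  [-4,28,-65,0.39,0.034,0.077,80],
])

```text
clock: 35.55
eef_pos: [526.6, 227.3, 156.1]
tcp_rot: [1.569, 0.525, 1.849]
contact_force: [0.5, -0.1, -0.7]
opening: 0.932
```

Run:
```python
from kin import *
P=pose('wrist');save('wrist','w19')
go(*pick((504.5,302.2),1.85))
X=cloud(P,np.load('pics/w19.npy'))
def cyl(X,c,rad=45):
    # barrel axis from cylinder side points z 70..110 : circle fit with r=23
    p=X[~np.isnan(X[...,0])]; p=p[(np.hypot(p[:,0]-c[0],p[:,1]-c[1])<rad)&(p[:,2]>20)&(p[:,2]<116)]
    f=least_squares(lambda a:np.hypot(p[:,0]-a[0],p[:,1]-a[1])-23,c,loss='soft_l1'); print('cyl',f.x.round(1),len(p),np.abs(f.fun).mean().round(2))
cyl(X,(504.5,302.2)); cyl(X,(496.2,443.1))
```

```text
q [-0.098  0.648  1.807  0.96   1.384 -0.929] pos [526.6 227.2 155.8] t 35.6 op 0.935 F [-0.1 -0.1 -0.8]
SHIFT [-26.9  91.6 -95.8] ROT [ 0.0005  0.0018 -0.0001] deg 0.1
cyl [504.7 302.1] 4521 0.32
cyl [496.3 444.3] 3323 0.45
```

View pics/w19.png

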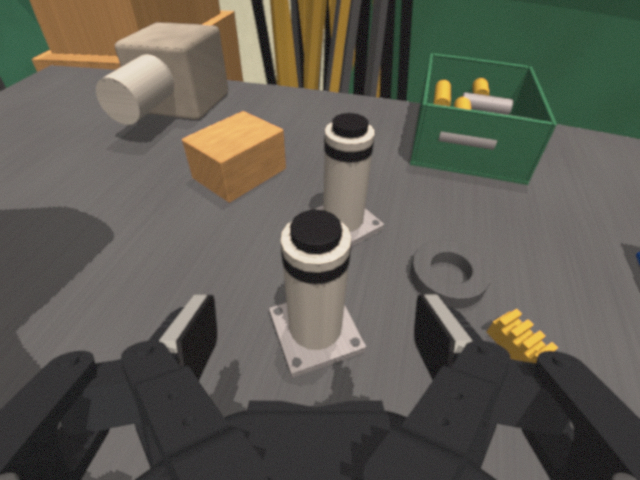

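Emit:
step_arm([
  [-6,20,-25,0,0.002,0,80],
  [-12,40,-50,0,0.002,0,80],
  [-18,60,-70,0,0.002,0,80],
  [-23,80,-86,0,0.002,0,80],
  [-26,89,-94,0,0.002,0,80],
  [-27,91.5,-96,0,0.002,0,80],
  [-27,91.5,-96,0,0.002,0,80],
  [-27,91.5,-96,0,0.002,0,80],
])

```text
clock: 36.6
eef_pos: [500.2, 318.4, 60.3]
tcp_rot: [1.57, 0.524, 1.849]
contact_force: [-0.5, 0.3, 0.1]
opening: 0.939
```

Emit:
step_arm([
  [0,0,0,0,0,0,40],
  [0,0,0,0,0,0,40],
  [0,0,0,0,0,0,30],
  [0,0,0,0,0,0,30],
  [0,0,10,0,0,0,30],
  [0,0,30,0,0,0,30],
  [0,0,60,0,0,0,30],
  [0,0,90,0,0,0,30],
], force=90)

```text
clock: 37.6
eef_pos: [499.7, 318.3, 151.7]
tcp_rot: [1.571, 0.525, 1.85]
contact_force: [1.7, 0.5, -6.8]
opening: 0.516
```

Emit:
step_arm([
  [0,0,30,0,0,0,30],
  [0,0,60,0,0,0,30],
  [0,0,90,0,0,0,30],
  [0,0,110,0,0,0,30],
  [0,0,110,0,0,0,30],
  [0,0,110,0,0,0,30],
  [0,0,110,0,0,0,30],
  [0,0,110,0,0,0,30],
])

```text
clock: 38.6
eef_pos: [499.4, 318.3, 260.8]
tcp_rot: [1.572, 0.525, 1.851]
contact_force: [-0.0, 0.2, -7.9]
opening: 0.518
```

Run:
```python
from kin import *
go(*place(95,170))
P=pose('wrist');save('wrist','w20')
```

```text
q [ 0.055  0.457  1.838  1.033  1.383 -0.731] pos [499.4 318.3 260.8] t 38.6 op 0.518 F [-0.   0.2 -7.9]
SHIFT [ 128.1 -310.1  -46.1] ROT [-1.5722 -0.1328 -0.3061] deg 92.1
```

View pics/w20.png

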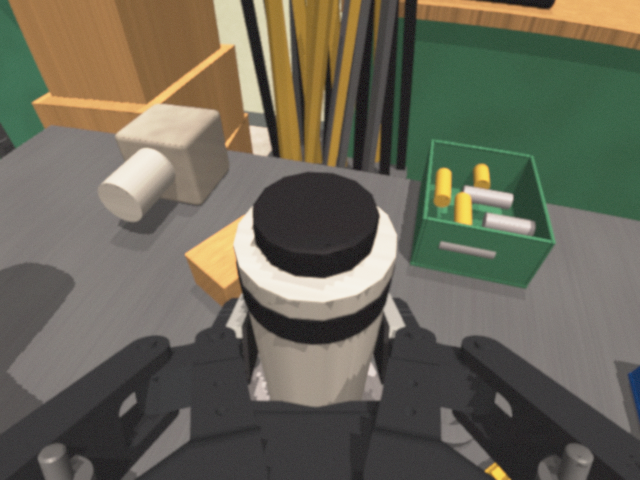

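Emit:
step_arm([
  [11,-26,0,-0.13,-0.011,-0.025,30],
  [21,-52,0,-0.26,-0.022,-0.051,30],
  [32,-78,0,-0.393,-0.033,-0.076,30],
  [43,-103,0,-0.524,-0.044,-0.102,30],
  [53,-129,0,-0.655,-0.055,-0.127,30],
  [64,-155,0,-0.786,-0.066,-0.153,30],
  [75,-181,0,-0.917,-0.077,-0.178,30],
  [85,-207,-5,-1.048,-0.088,-0.204,30],
])

```text
clock: 39.65
eef_pos: [584.3, 110.9, 256.2]
tcp_rot: [-3.077, 1.497, -3.068]
contact_force: [-0.5, 0.4, -7.7]
opening: 0.519
```

Run:
```python
from kin import *
go(*place(95,170))
```

```text
q [0.181 0.324 1.62  0.008 1.271 0.168] pos [584.3 110.9 256.2] t 39.65 op 0.519 F [-0.5  0.4 -7.7]
SHIFT [  43.3 -102.7  -41.6] ROT [-0.5218 -0.0451 -0.1   ] deg 30.6
```

Emit:
step_arm([
  [11,-26,-5,-0.13,-0.011,-0.025,30],
  [21,-52,-10,-0.26,-0.022,-0.05,30],
  [32,-78,-25,-0.39,-0.034,-0.075,30],
  [43,-103,-41,-0.522,-0.045,-0.1,30],
  [43,-103,-41,-0.522,-0.045,-0.1,30],
  [43,-103,-41,-0.522,-0.045,-0.1,30],
  [43,-103,-41,-0.522,-0.045,-0.1,30],
  [43,-103,-41,-0.522,-0.045,-0.1,30],
])

```text
clock: 40.65
eef_pos: [627.4, 8.1, 216.2]
tcp_rot: [-1.568, 1.049, -1.682]
contact_force: [-0.5, -0.1, -6.7]
opening: 0.512
```

Run:
```python
from kin import *
go(*place(94.5,0))
P=pose('wrist');save('wrist','w21')
```

```text
q [ 0.266  0.48   1.583 -0.499  1.321  0.565] pos [627.4   8.1 216.2] t 40.65 op 0.512 F [-0.5 -0.1 -6.7]
SHIFT [  -0.4    0.2 -171.5] ROT [-0.0012  0.0013  0.0005] deg 0.1
```

View pics/w21.png

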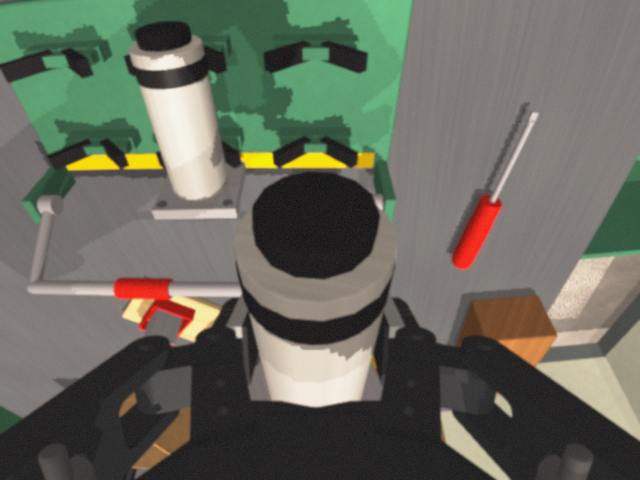

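Emit:
step_arm([
  [0,0,-40,0,0,0,30],
  [0,0,-80,0,0,0,30],
  [0,0,-115,0,0,0,30],
  [0,0,-138,0,0,0,30],
  [0,0,-154,0,0,0,30],
  [0,0,-163,0,0,0,30],
  [0,0,-166.5,0,0,0,30],
  [0,0,-167,0,0,0,30],
])

```text
clock: 41.7
eef_pos: [627.8, 8.1, 49.6]
tcp_rot: [-1.567, 1.048, -1.68]
contact_force: [0.3, 0.1, -7.6]
opening: 0.52
```

Emit:
step_arm([
  [0,0,-0.5,0,0,0,30],
  [0,0,-1,0,0,0,30],
  [0,0,-1.5,0,0,0,30],
  [0,0,-2,0,0,0,30],
  [0,0,-2.5,0,0,0,30],
  [0,0,-3,0,0,0,30],
  [0,0,-3.5,0,0,0,30],
  [0,0,-3.5,0,0,0,30],
])

```text
clock: 42.7
eef_pos: [627.8, 8.1, 46.0]
tcp_rot: [-1.567, 1.048, -1.68]
contact_force: [0.2, -0.1, -6.5]
opening: 0.512
```

Emit:
step_arm([
  [0,0,-0.5,0,0,0,30],
  [0,0,-1,0,0,0,30],
  [0,0,-1.5,0,0,0,30],
  [0,0,-1.5,0,0,0,30],
  [0,0,-1.5,0,0,0,30],
  [0,0,-1.5,0,0,0,30],
  [0,0,-1.5,0,0,0,30],
  [0,0,-1.5,0,0,0,30],
])

```text
clock: 43.7
eef_pos: [627.8, 8.1, 45.1]
tcp_rot: [-1.567, 1.048, -1.68]
contact_force: [-4.6, 2.9, 4.3]
opening: 0.513
```

Contact; release and back off.

Emit:
step_arm([
  [0,0,0,0,0,0,48],
  [0,0,0,0,0,0,54],
  [0,0,0,0,0,0,60],
  [0,0,0,0,0,0,60],
  [0,0,0,0,0,0,60],
  [1.5,12,21,0,0,0,60],
  [4,35,61,0,0,0,60],
  [7,60,104,0,0,0,60],
])

```text
clock: 44.7
eef_pos: [634.3, 68.4, 149.8]
tcp_rot: [-1.569, 1.048, -1.683]
contact_force: [0.9, 0.5, -0.3]
opening: 0.702
```

Emit:
step_arm([
  [2,20,34,0,0,0,60],
  [4,40,69,0,0,0,60],
  [4,40,69,0,0,0,60],
  [4,40,69,0,0,0,60],
  [4,40,69,0,0,0,80],
  [4,40,69,0,0,0,80],
  [4,40,69,0,0,0,80],
  [4,40,69,0,0,0,80],
])

```text
clock: 45.7
eef_pos: [638.3, 108.3, 218.6]
tcp_rot: [-1.57, 1.048, -1.683]
contact_force: [-1.1, -0.6, -0.1]
opening: 0.938
```

Run:
```python
from kin import *
P=pose('wrist');save('wrist','w22'); laidcheck(P,'w22',95); laidcheck(P,'w22',0)
s=r.sense(); st=(s['eef_pos'],R.from_euler('xyz',s['tcp_rot']).as_matrix())
A=(496.2,443.8)
plan([st,pick(A,1.2,110,40),pick(A,1.2),pick(A,1.2,0,200),place(-95,170),place(-95,0)],s['qpos'])
```

```text
barrel x -50 -20 top z 85.5 yc of crest -0.7
barrel x -20 10 top z 85.2 yc of crest -0.8
barrel x 10 50 top z 85.2 yc of crest -1.0
flange x range [54.6 64.7] y [-25.2  28.5] 771
cap end x [-64.8 -64.4]
barrel x -50 -20 top z 85.5 yc of crest -1.1
barrel x -20 10 top z 85.1 yc of crest -1.1
barrel x 10 50 top z 85.3 yc of crest -1.4
flange x range [54.9 64.9] y [-31.8  32.2] 890
cap end x [-64.4 -64. ]
leg 0 shift [-170.4  262.9  -63.7] rot [ 1.528 -0.377 -0.202] deg 91.0
    [ 0.36  0.39  1.65 -0.15  1.14  0.6 ] cost 0.0
    [0.3  0.28 1.87 0.27 0.82 0.36] cost 0.0
    [ 0.24  0.27  2.11  1.05  0.62 -0.3 ] cost 0.0
    [ 0.25  0.45  2.32  1.96  0.86 -1.17] cost 0.0
leg 1 shift [ 34.5  88.8 -95. ] rot [0. 0. 0.] deg 0.0
    [ 0.3   0.52  2.3   2.05  0.87 -1.23] cost 0.0
    [ 0.35  0.58  2.26  2.12  0.87 -1.28] cost 0.0
    [ 0.39  0.65  2.23  2.19  0.88 -1.32] cost 0.0
    [ 0.43  0.71  2.19  2.25  0.88 -1.35] cost 0.0
leg 2 shift [  0.   0. 200.] rot [0. 0. 0.] deg 0.0
    [ 0.43  0.59  2.2   2.17  0.82 -1.24] cost 0.0
    [ 0.43  0.48  2.19  2.07  0.76 -1.1 ] cost 0.0
    [ 0.43  0.37  2.18  1.95  0.7  -0.93] cost 0.0
    [ 0.43  0.27  2.15  1.8   0.67 -0.74] cost 0.0
leg 3 shift [ -63.7 -430.5  -45.3] rot [-1.529  0.377  0.203] deg 91.0
    [0.36 0.13 2.07 0.85 0.66 0.04] cost 0.0
    [0.36 0.1  1.98 0.24 0.88 0.46] cost 0.0
    [ 0.39  0.14  1.93 -0.15  1.11  0.63] cost 0.0
    [ 0.41  0.23  1.96 -0.47  1.27  0.74] cost 0.0
leg 4 shift [   0.    0. -170.] rot [0. 0. 0.] deg 0.0
    [ 0.41  0.3   1.99 -0.49  1.18  0.79] cost 0.0
    [ 0.41  0.36  2.02 -0.51  1.1   0.84] cost 0.0
    [ 0.41  0.44  2.04 -0.53  1.02  0.89] cost 0.0
    [ 0.41  0.52  2.05 -0.57  0.94  0.95] cost 0.0
```

View pics/w22.png

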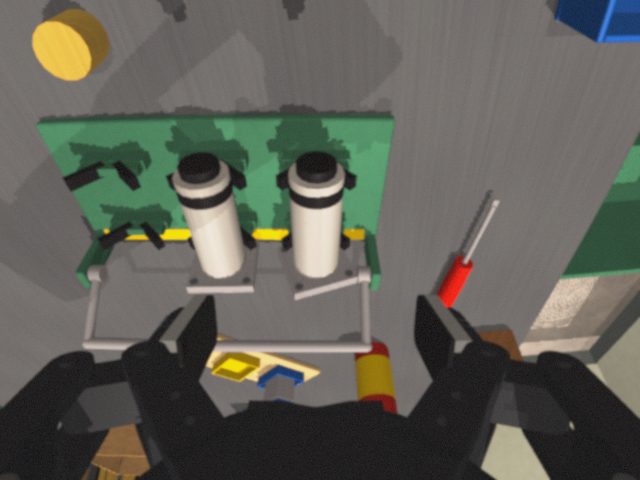

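Run:
```python
from kin import *
s=r.sense(); st=(s['eef_pos'],R.from_euler('xyz',s['tcp_rot']).as_matrix())
A=(496.2,443.8)
plan([st,pick(A,1.3,110,40),pick(A,1.3),pick(A,1.3,0,200),place(-95,170)],s['qpos'])
```

```text
leg 0 shift [-163.   260.4  -63.7] rot [ 1.543 -0.3   -0.123] deg 90.0
    [ 0.35  0.4   1.64 -0.14  1.15  0.56] cost 0.0
    [0.28 0.3  1.85 0.29 0.86 0.3 ] cost 0.0
    [ 0.22  0.3   2.07  0.99  0.7  -0.32] cost 0.0
    [ 0.2   0.47  2.26  1.77  0.91 -1.1 ] cost 0.0
leg 1 shift [ 25.5  91.8 -95. ] rot [0. 0. 0.] deg 0.0
    [ 0.25  0.53  2.24  1.86  0.9  -1.16] cost 0.0
    [ 0.3   0.6   2.21  1.94  0.89 -1.21] cost 0.0
    [ 0.35  0.66  2.18  2.01  0.89 -1.25] cost 0.0
    [ 0.39  0.72  2.14  2.07  0.89 -1.29] cost 0.0
leg 2 shift [  0.   0. 200.] rot [0. 0. 0.] deg 0.0
    [ 0.39  0.61  2.15  1.99  0.85 -1.17] cost 0.0
    [ 0.39  0.5   2.15  1.9   0.81 -1.03] cost 0.0
    [ 0.39  0.39  2.14  1.78  0.78 -0.87] cost 0.0
    [ 0.39  0.3   2.11  1.66  0.76 -0.69] cost 0.0
leg 3 shift [ -62.1 -431.   -45.3] rot [-1.543  0.299  0.125] deg 90.0
    [ 0.34  0.15  2.04  0.85  0.73 -0.03] cost 0.0
    [0.35 0.12 1.96 0.26 0.92 0.39] cost 0.0
    [ 0.38  0.15  1.93 -0.14  1.12  0.6 ] cost 0.0
    [ 0.41  0.23  1.96 -0.47  1.27  0.74] cost 0.0
```

Emit:
step_arm([
  [-13,22,10,0.13,-0.025,-0.01,80],
  [-27,43,20,0.257,-0.05,-0.02,80],
  [-41,65,20,0.386,-0.075,-0.031,80],
  [-54,87,20,0.514,-0.1,-0.041,80],
  [-68,108,20,0.643,-0.125,-0.051,80],
  [-81,130,20,0.772,-0.15,-0.061,80],
  [-95,152,20,0.9,-0.175,-0.072,80],
  [-109,174,10,1.029,-0.2,-0.082,80],
])

```text
clock: 46.75
eef_pos: [529.8, 282.8, 230.1]
tcp_rot: [1.507, 1.041, 1.294]
contact_force: [-0.3, 0.1, -0.9]
opening: 0.933
```

Run:
```python
from kin import *
go(*pick((496.2,443.8),1.3,110,40))
```

```text
q [0.233 0.21  1.952 0.651 0.815 0.03 ] pos [529.8 282.8 230.1] t 46.75 op 0.933 F [-0.3  0.1 -0.9]
SHIFT [-54.5  85.9 -75.1] ROT [ 0.5099 -0.0959 -0.0391] deg 29.8
```

Emit:
step_arm([
  [-14,22,-5,0.13,-0.025,-0.01,80],
  [-28,43,-20,0.257,-0.05,-0.02,80],
  [-41,65,-40,0.386,-0.073,-0.03,80],
  [-54,86,-60,0.51,-0.096,-0.039,80],
  [-54,86,-75,0.51,-0.096,-0.039,80],
  [-54,86,-75,0.51,-0.096,-0.039,80],
  [-54,86,-75,0.51,-0.096,-0.039,80],
  [-54,86,-75,0.51,-0.096,-0.039,80],
])

```text
clock: 47.75
eef_pos: [476.7, 369.0, 156.5]
tcp_rot: [1.568, 0.522, 1.299]
contact_force: [-0.1, 0.7, -0.2]
opening: 0.939
```

Run:
```python
from kin import *
P=pose('wrist');save('wrist','w23')
X=cloud(P,np.load('pics/w23.npy'))
c=(496.2,443.8)
p=X[~np.isnan(X[...,0])]; p=p[(np.hypot(p[:,0]-c[0],p[:,1]-c[1])<45)&(p[:,2]>20)&(p[:,2]<116)]
f=least_squares(lambda a:np.hypot(p[:,0]-a[0],p[:,1]-a[1])-23,c,loss='soft_l1'); print('cyl',f.x.round(1),len(p))
go(*pick(f.x,1.3))
```

```text
cyl [496.5 444. ] 4522
q [ 0.202  0.465  2.251  1.768  0.905 -1.088] pos [476.6 369.  156.5] t 47.8 op 0.937 F [-0.5 -0.5 -0.6]
SHIFT [ 24.6  91.7 -96.5] ROT [-0.0004  0.0026 -0.0003] deg 0.2
```

View pics/w23.png

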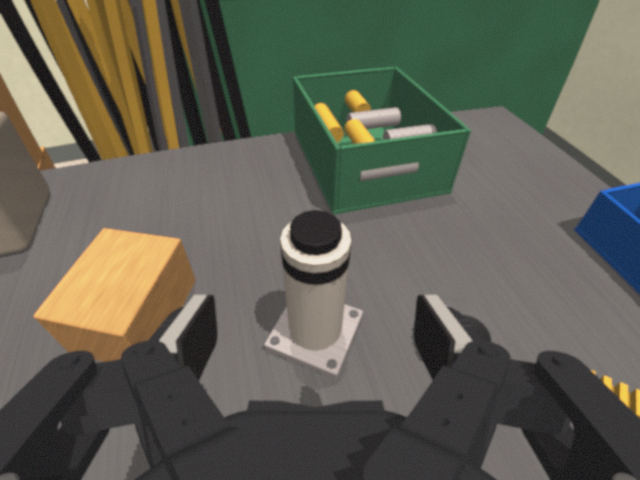

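Run:
```python
from kin import *
P=pose('wrist'); X=cloud(P,np.load('pics/w23.npy')); p=X[~np.isnan(X[...,0])]
h=np.array([np.cos(1.3),np.sin(1.3)]);j=np.array([h[1],-h[0]])
d=p[:,:2]-[496.5,444]; a=d@h; l=d@j
m=(p[:,2]>10)&(p[:,2]<80)&(a>-150)&(a<40)&(abs(l)>40)&(abs(l)<120)
for sgn in(-1,1):
    q=m&(np.sign(l)==sgn)
    if q.sum(): 
        k=np.argsort(abs(l[q]))[:5]; print(sgn,np.c_[a[q],l[q],p[q][:,2]][k].round(0))
```

```text
-1 [[-17. -40.  10.]
 [-15. -41.  10.]
 [-18. -41.  10.]
 [-17. -41.  11.]
 [-14. -42.  10.]]
1 [[ 17.  40.  10.]
 [ 15.  41.  10.]
 [ 22. 113.  18.]
 [ 22. 114.  18.]
 [ 19. 114.  18.]]
```

Emit:
step_arm([
  [5,20,-25,0,0.002,0,80],
  [11,40,-50,0,0.002,0,80],
  [16,60,-70,0,0.002,0,80],
  [21,80,-87,0,0.002,0,80],
  [24,89,-95,0,0.002,0,80],
  [24.6,91.7,-96.5,0,0.002,0,80],
  [24.6,91.7,-96.5,0,0.002,0,80],
  [24.6,91.7,-96.5,0,0.002,0,80],
])

```text
clock: 48.8
eef_pos: [501.4, 460.3, 60.7]
tcp_rot: [1.57, 0.523, 1.299]
contact_force: [0.3, -0.3, 0.1]
opening: 0.937
```

Emit:
step_arm([
  [0,0,0,0,0,0,40],
  [0,0,0,0,0,0,40],
  [0,0,0,0,0,0,30],
  [0,0,0,0,0,0,30],
  [0,0,10,0,0,0,30],
  [0,0,30,0,0,0,30],
  [0,0,60,0,0,0,30],
  [0,0,90,0,0,0,30],
], force=90)

```text
clock: 49.8
eef_pos: [500.4, 459.6, 150.1]
tcp_rot: [1.571, 0.526, 1.3]
contact_force: [1.1, 0.6, -6.5]
opening: 0.521
```

Emit:
step_arm([
  [0,0,30,0,0,0,30],
  [0,0,60,0,0,0,30],
  [0,0,90,0,0,0,30],
  [0,0,110,0,0,0,30],
  [0,0,110,0,0,0,30],
  [0,0,110,0,0,0,30],
  [0,0,110,0,0,0,30],
  [0,0,110,0,0,0,30],
])

```text
clock: 50.8
eef_pos: [500.0, 459.5, 258.9]
tcp_rot: [1.573, 0.527, 1.301]
contact_force: [0.7, -0.6, -7.7]
opening: 0.515
```

Run:
```python
from kin import *
go(*place(-95.5,170))
P=pose('wrist');save('wrist','w24')
```

```text
q [ 0.389  0.299  2.107  1.65   0.755 -0.683] pos [500.  459.5 258.9] t 50.8 op 0.515 F [ 0.7 -0.6 -7.7]
SHIFT [ -61.8 -429.9  -44.2] ROT [-1.5399  0.2974  0.1258] deg 90.2
```

View pics/w24.png

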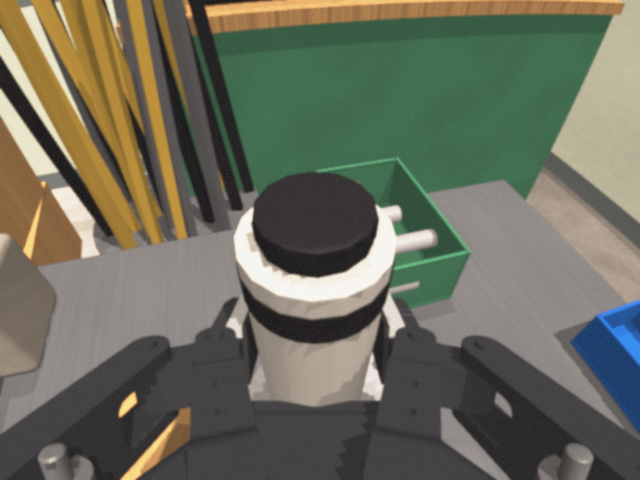

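Emit:
step_arm([
  [-4,-31,0,-0.11,0.021,0.009,30],
  [-9,-61,0,-0.22,0.042,0.018,30],
  [-13,-92,0,-0.33,0.064,0.027,30],
  [-18,-123,0,-0.44,0.085,0.036,30],
  [-22,-154,0,-0.55,0.106,0.045,30],
  [-26,-184,0,-0.66,0.127,0.054,30],
  [-31,-215,0,-0.77,0.149,0.063,30],
  [-35,-246,0,-0.88,0.17,0.072,30],
])

```text
clock: 51.85
eef_pos: [464.3, 212.5, 259.3]
tcp_rot: [1.369, 1.423, 1.192]
contact_force: [-0.2, 1.0, -6.8]
opening: 0.513
```

Run:
```python
from kin import *
go(*place(-95.5,170))
```

```text
q [0.353 0.092 1.914 0.127 1.04  0.471] pos [464.3 212.5 259.3] t 51.85 op 0.513 F [-0.2  1.  -6.8]
SHIFT [ -26.1 -182.9  -44.6] ROT [-0.6569  0.1251  0.0546] deg 38.4
```

Emit:
step_arm([
  [-5,-33,-5,-0.12,0.023,0.01,30],
  [-10,-67,-10,-0.24,0.046,0.02,30],
  [-15,-102,-20,-0.365,0.07,0.03,30],
  [-20,-138,-30,-0.49,0.094,0.041,30],
  [-24,-168,-40,-0.6,0.115,0.05,30],
  [-26,-183,-44.5,-0.657,0.125,0.055,30],
  [-26,-183,-44.5,-0.657,0.125,0.055,30],
  [-26,-183,-44.5,-0.657,0.125,0.055,30],
])

```text
clock: 52.85
eef_pos: [438.5, 30.3, 215.0]
tcp_rot: [-1.57, 1.05, -1.683]
contact_force: [0.2, -0.1, -5.9]
opening: 0.516
```

Run:
```python
from kin import *
go(*place(-95.5,0))
P=pose('wrist');save('wrist','w25')
```

```text
q [ 0.409  0.233  1.958 -0.47   1.264  0.737] pos [438.5  30.3 215. ] t 52.85 op 0.516 F [ 0.2 -0.1 -5.9]
SHIFT [  -0.3   -0.8 -170.3] ROT [-0.0024  0.0004  0.0004] deg 0.1
```

View pics/w25.png

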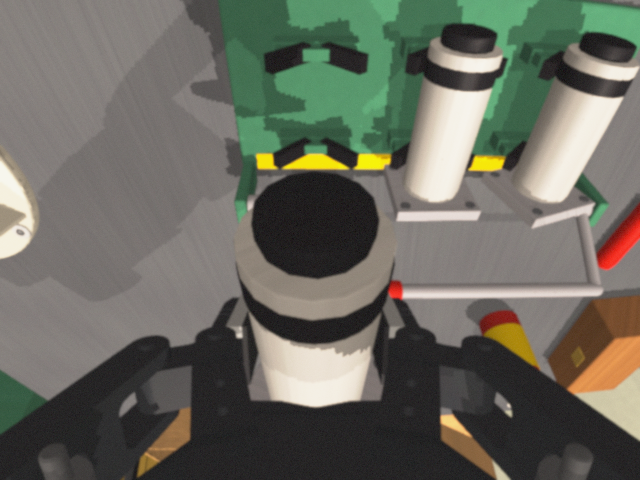

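Aligned over nest 1. Descend.

Emit:
step_arm([
  [0,-0.8,-40,-0.002,0,0,30],
  [0,-0.8,-80,-0.002,0,0,30],
  [0,-0.8,-115,-0.002,0,0,30],
  [0,-0.8,-138,-0.002,0,0,30],
  [0,-0.8,-152,-0.002,0,0,30],
  [0,-0.8,-162,-0.002,0,0,30],
  [0,-0.8,-165.5,-0.002,0,0,30],
  [0,-0.8,-166,-0.002,0,0,30],
])

```text
clock: 53.9
eef_pos: [439.0, 29.5, 49.5]
tcp_rot: [-1.568, 1.048, -1.681]
contact_force: [-0.2, -0.9, -6.4]
opening: 0.513
```

Emit:
step_arm([
  [0,0,-0.5,0,0,0,30],
  [0,0,-1,0,0,0,30],
  [0,0,-1.5,0,0,0,30],
  [0,0,-2,0,0,0,30],
  [0,0,-2.5,0,0,0,30],
  [0,0,-3,0,0,0,30],
  [0,0,-3,0,0,0,30],
  [0,0,-3,0,0,0,30],
])

```text
clock: 54.9
eef_pos: [439.0, 29.5, 46.5]
tcp_rot: [-1.568, 1.048, -1.681]
contact_force: [-0.6, 0.0, -6.3]
opening: 0.515
```

Emit:
step_arm([
  [0,0,-0.5,0,0,0,30],
  [0,0,-1,0,0,0,30],
  [0,0,-1.5,0,0,0,30],
  [0,0,-1.5,0,0,0,30],
  [0,0,-1.5,0,0,0,30],
  [0,0,-1.5,0,0,0,30],
  [0,0,-1.5,0,0,0,30],
  [0,0,-1.5,0,0,0,30],
])

```text
clock: 55.9
eef_pos: [438.9, 29.4, 45.4]
tcp_rot: [-1.568, 1.047, -1.681]
contact_force: [-2.9, 3.8, 6.4]
opening: 0.512
```

Emit:
step_arm([
  [0,0,0,0,0,0,48],
  [0,0,0,0,0,0,54],
  [0,0,0,0,0,0,60],
  [0,0,0,0,0,0,60],
  [0,0,0,0,0,0,60],
  [1.5,12,21,0,0,0,60],
  [4,35,61,0,0,0,60],
  [7,60,104,0,0,0,60],
])

```text
clock: 56.9
eef_pos: [445.4, 89.8, 150.3]
tcp_rot: [-1.57, 1.047, -1.683]
contact_force: [1.3, 0.5, -0.3]
opening: 0.703
```

Emit:
step_arm([
  [3,25,43,0,0,0,60],
  [6,50,87,0,0,0,60],
  [9,75,130,0,0,0,60],
  [9,75,130,0,0,0,60],
  [9,75,130,0,0,0,60],
  [9,75,130,0,0,0,60],
  [9,75,130,0,0,0,60],
  [9,75,130,0,0,0,60],
])

```text
clock: 57.9
eef_pos: [454.3, 164.4, 279.8]
tcp_rot: [-1.572, 1.046, -1.685]
contact_force: [0.2, -0.2, 0.3]
opening: 0.703
```

Run:
```python
from kin import *
P=pose('wrist');save('wrist','w26'); [laidcheck(P,'w26',n) for n in (-95,0,95)]
X=cloud(P,np.load('pics/w26.npy')); img=cv2.imread('pics/w26.png')
m=(cv2.inRange(cv2.cvtColor(img,cv2.COLOR_BGR2HSV),*RED)>0)
d=X-CC; xc=d@XC; yc=d@YC
q=m&(abs(yc+47.5)<40)&(xc>80)&(X[...,2]>80); print('grip',np.median(xc[q]),np.median(yc[q]),np.percentile(X[...,2][q],[50,95]),q.sum())
print('q',r.sense()['qpos'])
```

```text
barrel x -50 -20 top z 85.6 yc of crest -0.7
barrel x -20 10 top z 85.2 yc of crest -0.7
barrel x 10 50 top z 85.3 yc of crest -0.8
flange x range [55.1 64.8] y [-25.5  22.2] 515
cap end x [-64.6 -64.1]
barrel x -50 -20 top z 85.4 yc of crest -1.1
barrel x -20 10 top z 85.3 yc of crest -1.4
barrel x 10 50 top z 85.3 yc of crest -1.7
flange x range [54.8 65.2] y [-32.5  30.9] 634
cap end x [-64.5 -64. ]
barrel x -50 -20 top z 85.6 yc of crest -1.2
barrel x -20 10 top z 85.3 yc of crest -1.0
barrel x 10 50 top z 85.2 yc of crest -1.4
flange x range [54.7 64.1] y [-27.1  28.2] 493
cap end x [-64.8 -64.3]
grip 109.13092522856357 -49.57121615078336 [130.70678778 134.84845436] 518
q [ 0.61288901  0.28146901  1.72855866 -0.38460148  1.50374306  0.82539351]
```

View pics/w26.png

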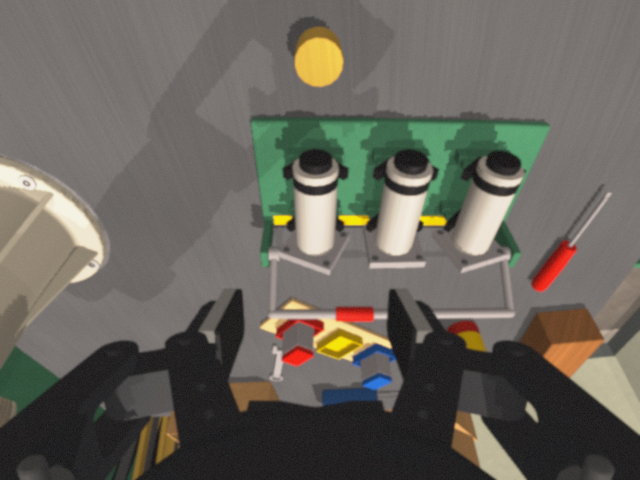

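```bash
cat >> kin.py <<'E'
def bar(adeg,th,back=0,dg=16.,yc=-48.5):
    a=np.radians(adeg); g=CC+XC*(80+75*np.cos(a))+YC*yc+Z*(60+75*np.sin(a))
    Rt=R.from_rotvec(YC*th).as_matrix()@Rd(-1.683); return g+Rt[:,0]*(dg-back),Rt
E
python3 - <<'E'
from kin import *
s=r.sense(); st=(s['eef_pos'],R.from_euler('xyz',s['tcp_rot']).as_matrix())
plan([st,(np.array([470,-20,330.]),Rd(-1.683)),bar(64,.7,100),bar(64,.7),bar(107,.25),bar(150,-.2),bar(150,-.2,120)],s['qpos'])
for a in (64,150): print(bar(a,0)[0])
E
```

```text
leg 0 shift [  15.6 -184.5   50. ] rot [ 0.362 -0.455 -1.53 ] deg 94.0
    [ 0.46  0.22  1.74 -0.29  1.48  1.05] cost 0.0
    [ 0.3   0.15  1.76 -0.2   1.44  1.26] cost 0.0
    [ 0.13  0.09  1.79 -0.1   1.38  1.45] cost 0.0
    [-0.04  0.02  1.82 -0.    1.3   1.64] cost 0.0
leg 1 shift [  -3.1 -115.7 -138.3] rot [ 0.696 -0.078 -0.   ] deg 40.0
    [-0.23  0.06  1.87  0.18  1.24  1.39] cost 0.0
    [-0.41  0.14  1.89  0.36  1.23  1.14] cost 0.0
    [-0.56  0.26  1.89  0.49  1.27  0.91] cost 0.0
    [-0.68  0.41  1.86  0.59  1.34  0.73] cost 0.0
leg 2 shift [  7.2  64.  -76.5] rot [0. 0. 0.] deg 0.0
    [-0.65  0.43  1.89  0.61  1.29  0.72] cost 0.0
    [-0.63  0.44  1.92  0.63  1.25  0.7 ] cost 0.0
    [-0.6   0.47  1.94  0.66  1.2   0.69] cost 0.0
    [-0.58  0.49  1.96  0.68  1.15  0.67] cost 0.0
leg 3 shift [ 5.4 48.2  1. ] rot [-0.447  0.05   0.   ] deg 26.0
    [-0.5   0.43  1.99  0.63  1.06  0.77] cost 0.0
    [-0.42  0.38  2.02  0.55  0.98  0.9 ] cost 0.0
    [-0.33  0.33  2.03  0.46  0.91  1.05] cost 0.0
    [-0.23  0.3   2.04  0.33  0.85  1.23] cost 0.0
leg 4 shift [  4.   35.7 -34.4] rot [-0.447  0.05   0.   ] deg 26.0
    [-0.13  0.3   2.05  0.19  0.8   1.42] cost 0.0
    [-0.03  0.31  2.05  0.04  0.78  1.63] cost 0.0
    [ 0.07  0.34  2.04 -0.12  0.78  1.84] cost 0.0
    [ 0.16  0.37  2.03 -0.27  0.81  2.04] cost 0.0
leg 5 shift [  2.7  23.7 117.6] rot [0. 0. 0.] deg 0.0
    [ 0.17  0.33  2.01 -0.25  0.88  2.02] cost 0.0
    [ 0.18  0.29  1.98 -0.24  0.94  2.01] cost 0.0
    [ 0.2   0.25  1.96 -0.23  1.01  2.01] cost 0.0
    [ 0.21  0.21  1.93 -0.22  1.08  2.  ] cost 0.0
[472.96323237 -81.93470564 111.40955347]
[483.92016339  15.27870828  81.5       ]
```

Emit:
step_arm([
  [2,-18,10,0.036,-0.046,-0.153,60],
  [3,-37,20,0.072,-0.091,-0.306,60],
  [5,-55,30,0.109,-0.137,-0.459,60],
  [6,-74,40,0.145,-0.182,-0.612,60],
  [8,-92,50,0.181,-0.228,-0.765,60],
  [9,-111,50,0.217,-0.273,-0.918,60],
  [11,-129,50,0.253,-0.319,-1.071,60],
  [12,-148,50,0.29,-0.364,-1.224,60],
])

```text
clock: 58.95
eef_pos: [466.4, 15.8, 330.0]
tcp_rot: [-0.935, 1.457, -2.316]
contact_force: [-0.1, 0.1, -0.7]
opening: 0.7
```

Run:
```python
from kin import *
go(np.array([470,-20,330.]),Rd(-1.683))
```

```text
q [ 0.087  0.062  1.784 -0.078  1.381  1.486] pos [466.4  15.8 330. ] t 58.95 op 0.7 F [-0.1  0.1 -0.7]
SHIFT [  3.6 -35.8   0. ] ROT [ 0.0712 -0.0891 -0.3011] deg 18.4
```

Emit:
step_arm([
  [2,-18,0,0.036,-0.045,-0.15,60],
  [4,-36,0,0.071,-0.089,-0.301,60],
  [4,-36,0,0.071,-0.089,-0.301,60],
  [4,-36,0,0.071,-0.089,-0.301,60],
  [4,-36,0,0.071,-0.089,-0.301,60],
  [4,-36,0,0.071,-0.089,-0.301,60],
  [4,-36,0,0.071,-0.089,-0.301,60],
  [4,-36,0,0.071,-0.089,-0.301,60],
])

```text
clock: 59.95
eef_pos: [470.5, -20.0, 330.0]
tcp_rot: [-0.637, 1.57, -2.32]
contact_force: [-0.1, -0.0, -1.2]
opening: 0.705
```

Run:
```python
from kin import *
go(*bar(64,.7,100))
P=pose('wrist');save('wrist','w27')
X=cloud(P,np.load('pics/w27.npy')); img=cv2.imread('pics/w27.png')
m=(cv2.inRange(cv2.cvtColor(img,cv2.COLOR_BGR2HSV),*RED)>0)
d=X-CC; xc=d@XC; yc=d@YC
q=m&(abs(yc+47.5)<40)&(xc>80)&(X[...,2]>80); print('grip',np.median(xc[q]),np.percentile(xc[q],[3,97]),np.median(yc[q]),np.percentile(X[...,2][q],[50,95]),q.sum())
```

```text
q [-0.046  0.019  1.824 -0.     1.299  1.637] pos [470.5 -20.  330. ] t 59.95 op 0.705 F [-0.1 -0.  -1.2]
SHIFT [  -3.6 -115.7 -138.3] ROT [ 0.6959 -0.0784 -0.0007] deg 40.1
grip 114.5585504642881 [107.79965567 123.15012857] -47.902030714771406 [133.0141294  134.86394065] 802
```

View pics/w27.png

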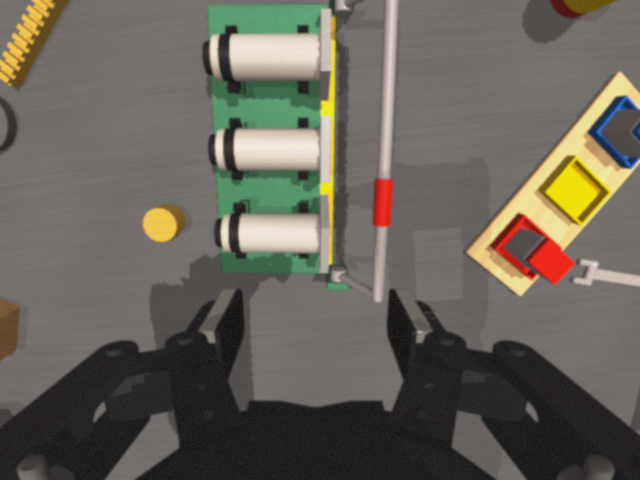

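Emit:
step_arm([
  [0,-18,-18,0.1,-0.011,0,60],
  [-1,-36,-36,0.2,-0.022,0,60],
  [-2,-54,-54,0.3,-0.034,0,60],
  [-2,-72,-74,0.4,-0.045,0,60],
  [-3,-90,-95,0.5,-0.056,0,60],
  [-3,-105,-118,0.6,-0.067,0,60],
  [-3.5,-117,-138.5,0.696,-0.078,0,60],
  [-3.5,-117,-138.5,0.696,-0.078,0,60],
])

```text
clock: 61.0
eef_pos: [466.0, -138.1, 189.2]
tcp_rot: [-3.135, 0.868, 1.462]
contact_force: [0.6, -0.3, 0.2]
opening: 0.701
```

Run:
```python
from kin import *
go(*bar(62,.7))
P=pose('wrist');save('wrist','w28')
```

```text
q [-0.684  0.414  1.857  0.59   1.345  0.726] pos [ 466.  -138.1  189.2] t 61.0 op 0.701 F [ 0.6 -0.3  0.2]
SHIFT [  7.8  64.1 -75.2] ROT [-0.0029 -0.0043  0.0022] deg 0.3
```

View pics/w28.png

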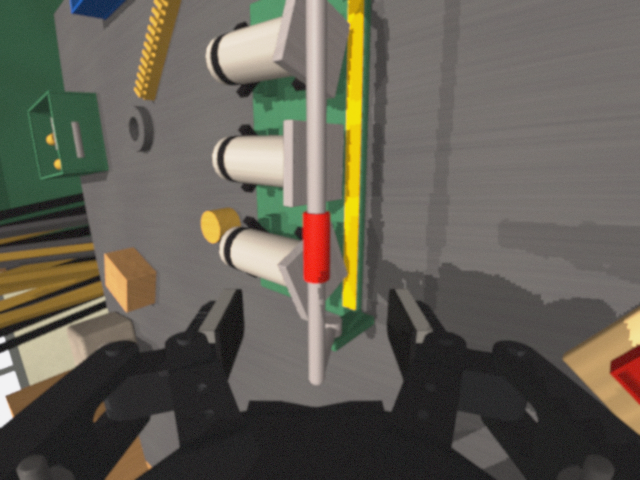

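Emit:
step_arm([
  [2,16,-19,0,0,0,60],
  [4,32,-38,0,0,0,60],
  [6,48,-57,0,0,0,60],
  [7.8,64,-75,0,0,0,60],
  [7.8,64,-75,0,0,0,60],
  [7.8,64,-75,0,0,0,10],
  [7.8,64,-75,0,0,0,10],
  [7.8,64,-75,0,0,0,10],
], force=40)

```text
clock: 62.05
eef_pos: [475.0, -74.7, 116.3]
tcp_rot: [-3.14, 0.872, 1.458]
contact_force: [-1.4, -5.5, 5.9]
opening: 0.195
```

Run:
```python
from kin import *
go(*bar(62,.7))
p0,R0=bar(62,.7)
for k in range(1,11):
    a=62+8.8*k; th=.7-.09*k
    p,Rt=bar(a,th); print(a,(p-p0).round(1),R.from_matrix(Rt@R0.T).as_rotvec().round(3))
```

```text
q [-0.581  0.488  1.959  0.678  1.157  0.675] pos [475.  -74.7 116.3] t 62.05 op 0.195 F [-1.4 -5.5  5.9]
SHIFT [-1.2  0.7 -2.3] ROT [ 0.0007 -0.0011  0.0018] deg 0.1
70.8 [1.1 9.3 3.7] [-0.089  0.01   0.   ]
79.6 [ 2.2 19.2  5.9] [-0.179  0.02   0.   ]
88.4 [ 3.3 29.3  6.4] [-0.268  0.03   0.   ]
97.2 [ 4.4 39.4  5.3] [-0.358  0.04   0.   ]
106.0 [ 5.5 49.2  2.6] [-0.447  0.05   0.   ]
114.80000000000001 [ 6.6 58.5 -1.7] [-0.537  0.06   0.   ]
123.60000000000001 [ 7.6 67.1 -7.5] [-0.626  0.071  0.   ]
132.4 [  8.4  74.7 -14.6] [-0.715  0.081  0.   ]
141.2 [  9.1  81.1 -22.9] [-0.805  0.091 -0.   ]
150.0 [  9.7  86.1 -32.2] [-0.894  0.101  0.   ]
```

Emit:
step_arm([
  [1,9,3.7,-0.089,0.01,0,10],
  [2,19,6,-0.179,0.02,0,10],
  [3,29,6.4,-0.268,0.03,0,10],
  [4,39,5.3,-0.358,0.04,0,10],
  [5.5,49,2.6,-0.447,0.05,0,10],
  [6.6,58.5,-1.7,-0.537,0.06,0,10],
  [7.6,67,-7.5,-0.626,0.071,0,10],
  [8.4,74.7,-14.6,-0.715,0.081,0,10],
])

```text
clock: 63.05
eef_pos: [484.1, -0.7, 102.6]
tcp_rot: [0.091, 1.546, -1.594]
contact_force: [-1.5, -10.8, -1.8]
opening: 0.193
```

Run:
```python
from kin import *
go(*bar(141.2,-.11));go(*bar(150,-.2))
```

```text
q [ 0.013  0.312  2.04  -0.035  0.791  1.722] pos [484.1  -0.7 102.6] t 63.05 op 0.193 F [ -1.5 -10.8  -1.8]
SHIFT [ -1.1   7.8 -11.5] ROT [-0.0847  0.0119  0.0021] deg 4.9
q [ 0.013  0.312  2.04  -0.035  0.791  1.722] pos [484.1  -0.7 102.6] t 63.05 op 0.193 F [ -1.5 -10.8  -1.8]
SHIFT [ -0.6  12.9 -20.8] ROT [-0.1741  0.0221  0.002 ] deg 10.1
```

Emit:
step_arm([
  [-0.5,3.5,-5,-0.045,0.006,0,10],
  [-0.5,7,-10,-0.085,0.011,0,10],
  [-0.5,10,-14,-0.13,0.016,0,10],
  [-0.5,12,-18,-0.174,0.022,0,10],
  [-0.5,13,-20,-0.174,0.022,0,10],
  [-0.5,13,-20,-0.174,0.022,0,10],
  [-0.5,13,-20,-0.174,0.022,0,10],
  [-0.5,13,-20,-0.174,0.022,0,10],
])

```text
clock: 64.05
eef_pos: [485.5, 12.3, 83.4]
tcp_rot: [0.019, 1.372, -1.667]
contact_force: [5.5, -0.3, 3.5]
opening: 0.191
```

Run:
```python
from kin import *
go(*bar(150,-.2))
save('wrist','w29');save('side','s29');zoom('s29',200,150,460,350,3)
```

```text
q [ 0.158  0.373  2.025 -0.267  0.812  2.034] pos [485.5  12.3  83.4] t 64.05 op 0.191 F [ 5.5 -0.3  3.5]
SHIFT [-1.9 -0.2 -1.6] ROT [-0.0005  0.0038  0.0018] deg 0.2
```

View pics/w29.png

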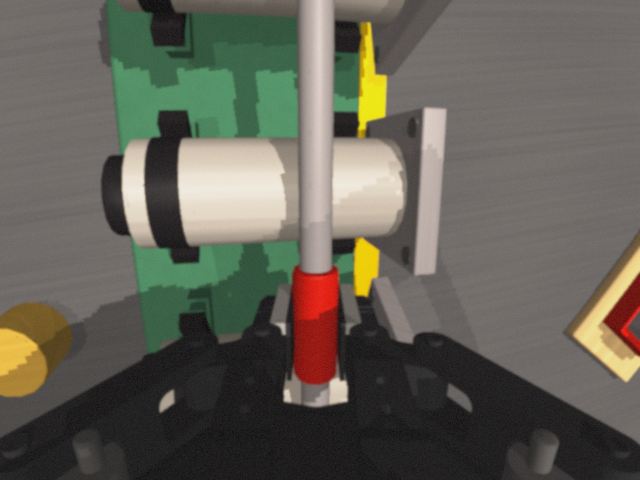

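View pics/s29_z.png

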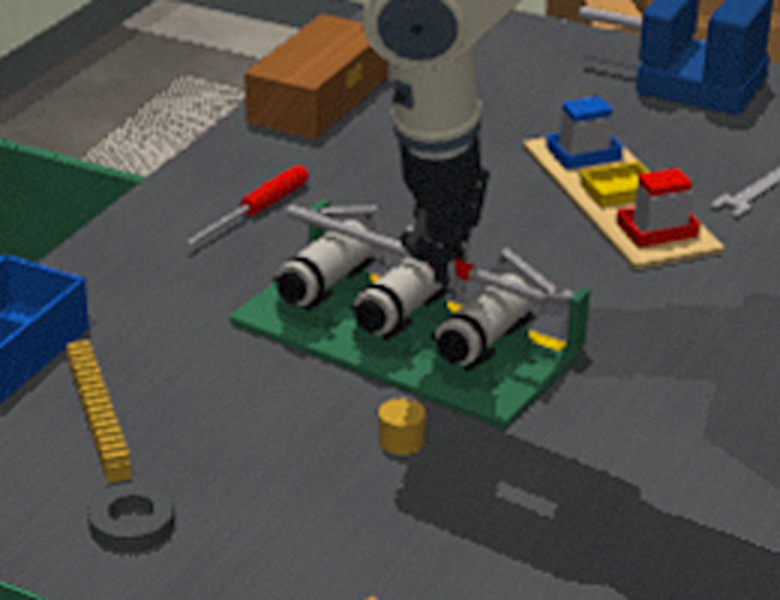

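Emit:
step_arm([
  [0,0.5,-1,0,0,0,10],
  [0,1,-2,0,0,0,10],
  [0,1.5,-3,0,0,0,10],
  [0,1.5,-3,0,0,0,10],
  [0,1.5,-3,0,0,0,10],
  [0,1.5,-3,0,0,0,10],
  [0,1.5,-3,0,0,0,10],
  [0,1.5,-3,0,0,0,10],
])

```text
clock: 65.15
eef_pos: [485.6, 12.6, 82.5]
tcp_rot: [0.02, 1.37, -1.665]
contact_force: [-5.5, -4.1, 29.2]
opening: 0.188
```

Emit:
step_arm([
  [0,0,0,0,0,0,30],
  [0,0,0,0,0,0,45],
  [0,0,0,0,0,0,45],
  [0,0,0,0,0,0,45],
  [0,4,20,0,0,0,45],
  [1,10,50,0,0,0,45],
  [2,20,100,0,0,0,45],
  [3,30,150,0,0,0,45],
])

```text
clock: 66.15
eef_pos: [488.2, 42.9, 233.6]
tcp_rot: [0.015, 1.369, -1.671]
contact_force: [1.2, -0.5, 0.5]
opening: 0.526
```

Emit:
step_arm([
  [1,8,40,0,0,0,45],
  [1,8,80,0,0,0,60],
  [1,8,100,0,0,0,60],
  [1,8,100,0,0,0,60],
  [1,8,100,0,0,0,60],
  [1,8,100,0,0,0,60],
  [1,8,100,0,0,0,60],
  [1,8,100,0,0,0,60],
])

```text
clock: 67.15
eef_pos: [489.0, 50.8, 333.2]
tcp_rot: [0.012, 1.369, -1.674]
contact_force: [0.3, 0.5, 0.7]
opening: 0.702
```

Run:
```python
from kin import *
P=pose('wrist');save('wrist','w30'); [laidcheck(P,'w30',n) for n in (-95,0,95)]
X=cloud(P,np.load('pics/w30.npy')); img=cv2.imread('pics/w30.png')
m=(cv2.inRange(cv2.cvtColor(img,cv2.COLOR_BGR2HSV),*RED)>0)
d=X-CC; xc=d@XC; yc=d@YC
q=m&(abs(yc+47.5)<30)&(abs(xc-20)<40)&(X[...,2]>80); print('grip',np.median(xc[q]),np.percentile(xc[q],[3,97]),np.percentile(X[...,2][q],[50,95]),q.sum())
q=(abs(yc)<150)&(abs(xc-20)<25)&(X[...,2]>92)&(X[...,2]<125)&~m
for lo,hi in((-60,60),(60,150)):
    k=q&(yc>lo)&(yc<hi);print('bar',np.percentile(xc[k],[3,50,97]),np.percentile(X[...,2][k],[50,95]))
save('top','t30')
```

```text
barrel x -50 -20 top z 85.7 yc of crest -1.3
barrel x -20 10 top z 85.9 yc of crest -1.6
barrel x 10 50 top z 85.3 yc of crest -1.3
flange x range [56.3 66. ] y [-26.4  22.6] 457
cap end x [-63.2 -61.9]
barrel x -50 -20 top z 85.5 yc of crest -1.0
barrel x -20 10 top z 85.7 yc of crest -1.2
barrel x 10 50 top z 85.5 yc of crest -1.4
flange x range [55.5 65.6] y [-31.9  30.8] 689
cap end x [-63.8 -62.4]
barrel x -50 -20 top z 85.6 yc of crest -1.2
barrel x -20 10 top z 85.6 yc of crest -1.4
barrel x 10 50 top z 85.3 yc of crest -1.3
flange x range [55.4 65.3] y [-27.   29.3] 704
cap end x [-63.5 -62.4]
grip 13.140228673546469 [ 5.9871696  21.52501024] [105.1472611 107.129423 ] 698
bar [ 8.76385582 13.87744238 20.40682987] [102.45559937 104.36155302]
bar [ 8.73736322 14.17910572 28.19696907] [102.36936116 104.36313906]
```

View pics/w30.png

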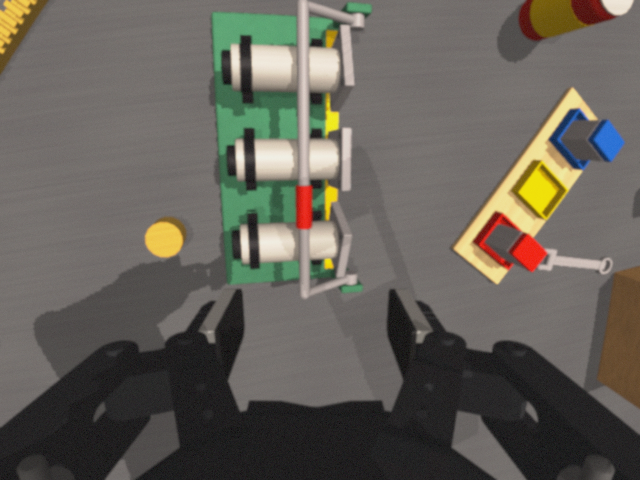

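Run:
```python
from kin import *
P=pose('wrist');X=cloud(P,np.load('pics/w30.npy')); img=cv2.imread('pics/w30.png');hsv=cv2.cvtColor(img,cv2.COLOR_BGR2HSV)
for n,c,t in (('red',RED,(372,-290.5)),('blue',BLUE,(509,-420))):
    m=(cv2.inRange(hsv,*c)>0)&(X[...,2]>68)&(X[...,2]<90)&(np.hypot(X[...,0]-t[0],X[...,1]-t[1])<50)
    m[:,620:]=0
    rc=cv2.minAreaRect(X[m][:,:2].astype(np.float32)); print(n,[np.round(a,1) for a in rc],'z',np.median(X[m][:,2]).round(1),'tray',t)
a=cv2.imread('pics/top0.png');b=cv2.imread('pics/t30.png');cv2.imwrite('pics/cmp.png',np.hstack([cv2.resize(a,(400,300)),cv2.resize(b,(400,300))]))
```

```text
red [array([ 369.7, -291.6]), array([51.2, 35.8]), np.float64(46.8)] z 77.2 tray (372, -290.5)
blue [array([ 509.8, -417.5]), array([51.2, 37. ]), np.float64(46.8)] z 77.2 tray (509, -420)
```

View pics/cmp.png

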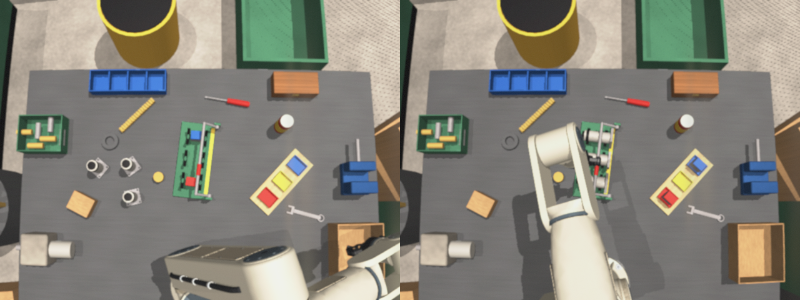

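Everything checks out and the bystanders look unmoved, so I'm handing it in.

```bash
python3 -c "
from rig import order; print(order.sign_off())"
```

```text
the job is handed in; nothing more can be done
None
```

I completed the job and handed it in at about 67 s of the 210 s allowed; the hand-in gave no verdict. I swung the keeper open and put the red and blue blocks in their trays; there was no yellow block. I then laid all three motors in nests 1 to 3, flanges at the striped end, and swung the keeper down again.

**Last checks (wrist camera depth):**
- **Blocks:** both tops sit at about 77 mm, so they are upright on the tray floors. They are within about 3 mm of the tray centres.
- **Motors:** level, with barrel tops at 85–86 mm. Axes are about 1–1.5 mm off the nest lines, and flange faces about 65–66 mm from the cradle's middle.
- **Keeper:** the crossbar is at x ≈ 14 mm, z ≈ 98 mm, which is about 1.56 rad, close to fully down. I felt the end stop at about 29 N.
- **Bystanders:** the overhead pictures from before and after show none moved.
- **Robot:** it ended clear of everything, with the fingertips about 330 mm above the bench.

**Disagreements:**
- The side camera read about 10 mm off from the other two, so I relied on the wrist and top cameras.
- The keeper started at about 1.38 rad rather than fully down.
- One motor was knocked about 3 cm aside during the run, so I measured it again before picking it up.

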